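Pack hexagonal screw pots honeycomb-tight in their tray

ROBOT

A 6-joint arm with a two-finger parallel gripper is mounted at the origin on the work surface. World frame = base frame: x ahead of the robot, y to its left, z up, the work surface at z = 0. Lengths are in m, angles in rad, forces in N, time in s.
With the tool pointing down it reaches from about 0.425 to 0.95 m from the base axis. Payload 3.5 kg.
Tool frame: the origin (TCP) lies at the very end of the fingers, on their centre line; the grasp point (between the pads) lies 19 mm behind it; z points along the fingers, y is the direction in which the jaws open and shut (so a half turn about z gives the same grasp; the last joint's range is limited). The gripper opens to 85 mm and grips with 20 to 120 N. Pads are 22 mm wide; open, the fingers measure 114 mm over their backs; the gripper's body (76 mm by 85 mm) begins 54 mm behind the grasp point. The pads swing forward as they close: fully open they stand 13 mm farther back than shut.
Start: joints at [1.031, 0.286, 1.577, -0, 1.279, -0.15], TCP at [0.256, 0.624, 0.198] pointing down, gripper open.
Joint ranges: [-2.77, 2.77], [-0.9, 2.22], [0.21, 2.48], [-1.53, 4.67], [0.24, 2.81], [-2.84, 2.84]. Speed limits (rad/s): [2.79, 2.79, 3.14, 3.14, 3.14, 3.14].

INTERFACE

Orientations are given as a unit quaternion [x, y, z, w].
In Python, from plant import get_state, read_camera, sign_off gives the robot as it stands.
- The arm moves only by the tool step_arm, never from a script. Its argument "targets" is a list that holds one entry, the list of rows, each a list of 5 numbers: the opening, from 0 (shut) to 1 (fully open), then the shift along the tool's x, y, z each as a share of 4 cm, from -1 to 1, then the turn about the tool's z as a share of 5 degrees, from -1 to 1. A call has 1 to 10 rows; each row shifts and turns the commanded pose from where the row before left it, along the tool's axes as they then stand; what a row does not reach is not made up. A row lasts 1/12 s, in which the tool goes at most 41.7 mm and 7.16 degrees, less where a joint would pass 70% of its speed; a pose out of reach is approached as far as the arm can. A call with a number of a shift or a turn outside -1 to 1 is refused whole. A call with a gripper value outside its range is refused whole. The fingers move at their own pace and stop on an object; "squeeze" is the grip in N (left out, the last holds). Time passes only in rows, so rows that do not move let the fingers close. It gives the time, the measured TCP pose, the force and the opening at its end, in the units of the state.
- get_state(): the state, without advancing time (a new reading comes with each control period).
- read_camera(name): name is "side" or "top"; returns a dict with "pixels" (400x640x3 uint8, red, green, blue), "range_z" (400x640 float32, m along the optical axis (not along the pixel's ray), 0 where there is no reading), "mtx" (3x3 intrinsics, pixels), "rvec" (rotation vector, rad) and "tvec" (3), from world to camera coordinates, as OpenCV has them. Camera axes: x right, y down, z forward; pixel columns grow to the right and rows downward; lengths in m; the calibration is good to about 2 mm. A picture is of the moment at which its call begins.
- sign_off(): hands the job in, once; it reports no verdict.
The state is a dict: "time": time; "qpos": joint angles; "dq": joint speeds; "joint_efforts": joint torques, N m; "eef_pos": TCP position; "tcp_rot": TCP orientation; "contact_force": force on the tool from outside, world axes, zero at the start; "wrist_torque": the same for the moment, N m; "opening": opening from 0.0 (shut) to 1.0 (fully open).
Only numpy, scipy, OpenCV 4.12 (cv2) and the standard library are available. Lean on these libraries where they do the work, as an engineer would, in place of code of your own. Each camera call takes 0.05 s, during which the arm holds its last target.

TASK

Someone has left the round bottle in the tray of hexagonal screw pots: lift it out and stand it upright on the bench mat. Then take the two hexagonal pots standing on the bench and pack them into the tray in front of the row of three, each nested snugly between two of the row, so that all five stand flat on the tray's floor in a tight honeycomb with their flat faces touching. Knock nothing over and leave the other things on the bench where they are.

Things in the scene. Friction and masses are not known exactly. Their poses are not given: they have to be found in the camera images.
- tray: Shallow grey sheet-steel tray, fixed, open on top: inside 150 mm along its x, 183 along its y; walls 3 thick, 30 high; floor 4 thick. Origin: middle of its underside. x points to its rear wall (away from the robot, within 0.35 rad). Three pots stand in a row along the rear wall, corners against it, their line 40 behind the middle; the front half is for two more.
- pot_a_mid (a point): Hexagonal white pot: body 60 mm across flats (69 over corners), 62 tall; sloping shoulder; black round cap 32 in diameter from 72 to 102 (top) up: grasp it there. 0.14-0.28 kg, loose. Point: on its axis, 51 above its foot. z up, x towards a corner of the hexagon (faces look 30, 90, 150.. degrees from x). Stands at the +y end of the row in the tray.
- pot_b_mid (a point): The same kind of pot (as pot_a_mid), in the middle of the row in the tray. The row's pots stand about 61 mm apart centre to centre, a corner of each towards the rear wall, turned as the tray is (x along the tray's x).
- pot_c_mid (a point): The same kind of pot (as pot_a_mid), at the -y end of the row in the tray.
- pot_d_mid (a point): The same kind of pot (as pot_a_mid), on the bench to the right of the tray, turned any way; to go into the tray. Nested face to face between two pots of the row it stands 52 mm in front of the row's line, half-way between the two, turned as they are (or by 60 degrees more or less).
- pot_e_mid (a point): The same kind of pot (as pot_a_mid), also on the bench to the right and to go into the tray like pot_d_mid; the two may be interchanged.
- bottle_mid (a point): Round white bottle: body 56 mm in diameter, 70 tall; sloping shoulder; black round cap 32 in diameter from 82 to 112 (top) up: grasp it there. 0.14-0.28 kg, loose. Point: on its axis half-way up, 56 above its foot. Stands on the tray's floor in front of the row of pots.
- mat: Dark rubber bench mat, 170 x 170 mm and 3 thick, lying on the bench to the left of the tray, bare. Origin: middle of its underside, x and y along its edges.
- motor_up: Bystander, loose, to be left alone: a 42 mm square stepper motor standing on its end, shaft up, 72 tall over the shaft (mm); origin under its middle, on the bench.
- motor_flat: Bystander, loose, to be left alone: a 42 mm square stepper motor lying on its side, 72 long over the shaft (mm); origin under its middle.
- screwdriver: Bystander, loose, to be left alone: a 190 mm screwdriver lying down (mm); origin under its middle, on the bench.
- reel: Bystander, loose, to be left alone: a reel of solder, 60 diameter, 47 tall (mm); origin under its middle, on the bench.
- mug: Bystander, loose, to be left alone: a white mug, 82 diameter, 92 tall (mm); origin under its middle, on the bench.
- tape: Bystander, loose, to be left alone: a roll of black tape lying flat, 76 diameter, 19 high (mm); origin under its middle, on the bench.
- multimeter: Bystander, loose, to be left alone: a grey multimeter lying flat, 155 x 78 x 42 (mm); origin under its middle, on the bench.
Things that resemble listed ones, but are neither listed nor needed, are in the scene too. What is shaped like the part that bears bottle_mid but green or yellow is not meant.

How it is judged:
By the outcome, as a careful person would: the job done as asked, in the order asked, and still so for the second after the job is handed in, with the robot touching nothing.
It also fails if it takes over 70 s, if anything falls off the work surface, if the arm or the gripper's body presses on something with over 40 N, if the wrist force passes 120 N, or if a joint passes its speed limit or range.

## Working session

There is one attempt and no reset: what is moved stays moved. The work goes in short steps, Python scripts to look and compute and a tool call to move; the robot and the scene stay as the last step left them, time stands still between calls to the robot, and variables do not carry over. Pictures are saved under pics/ and viewed, and the job is handed in when it is done.

Besides the shell and the picture viewer there is one more tool, called after "Call:" in YAML: its name, and indented under it one key for each argument. step_arm: Moves the arm, as the interface text tells. Shift numbers are shares of 4 cm and turn numbers shares of 5 degrees, none past 1 either way. Its arguments: {"type":"object","properties":{"targets":{"type":"array"},"squeeze":{"type":"number"}},"required":["targets"]}

```bash
ls; mkdir -p pics; cat > h.py <<'E'
import numpy as np,cv2
from plant import get_state, read_camera
def cam(n):
    c=read_camera(n); R=cv2.Rodrigues(np.array(c['rvec'],float))[0]; t=np.array(c['tvec'],float).reshape(3); K=np.array(c['mtx'],float)
    return c['pixels'],c['range_z'],K,R,t
def ray_plane(u,v,z,K,R,t):
    d=R.T@np.linalg.solve(K,np.array([u,v,1.])); o=-R.T@t
    return o+d*(z-o[2])/d[2]
def cloud(rz,K,R,t):
    v,u=np.mgrid[:rz.shape[0],:rz.shape[1]]
    p=np.stack([(u-K[0,2])/K[0,0]*rz,(v-K[1,2])/K[1,1]*rz,rz],-1)
    return (p-t)@R
def proj(P,K,R,t):
    q=K@(R@np.array(P)+t); return q[:2]/q[2]
def save(n,im): cv2.imwrite('pics/'+n,cv2.cvtColor(im,cv2.COLOR_RGB2BGR))
E
python3 - <<'E'
from h import *
s=get_state(); print(s)
for n in('top','side'):
    px,rz,K,R,t=cam(n); save(n+'0.png',px); print(n,K,-R.T@t,R[2]); np.savez('/tmp/%s0.npz'%n,px=px,rz=rz,K=K,R=R,t=t)
E
```

```text
pics
{'time': 0.0, 'qpos': array([ 1.03099505e+00,  2.87210053e-01,  1.57819714e+00, -1.10131137e-05,
        1.27861184e+00, -1.50007500e-01]), 'dq': array([ 6.69601400e-04, -1.18347348e-03, -5.53799063e-05,  6.82625572e-04,
        6.27490598e-04,  4.31381865e-04]), 'joint_efforts': array([ 6.21341533e-04, -4.05970287e+01, -2.92630434e+01, -1.26542632e-04,
        5.71301833e-03, -1.24736036e-05]), 'eef_pos': array([0.25608916, 0.62372485, 0.19670679]), 'tcp_rot': array([ 1.93663671e-01,  9.81067230e-01, -1.14352359e-03, -4.05226423e-04]), 'contact_force': array([ 0.54656138,  0.802008  , -1.05872426]), 'wrist_torque': array([0.00393029, 0.01527685, 0.00582291]), 'opening': 0.9950911211753883}
top [[419.31400188   0.         317.56342136]
 [  0.         419.31400188 200.4342345 ]
 [  0.           0.           1.        ]] [0.4135258  0.01910632 1.07017395] [ 0.15177566  0.01182328 -0.98834425]
side [[485.57084513   0.         314.74634717]
 [  0.         485.57084513 193.15654333]
 [  0.           0.           1.        ]] [ 0.31961546 -0.77042464  1.01643351] [ 0.19295113  0.62474378 -0.75661422]
```

View pics/top0.png

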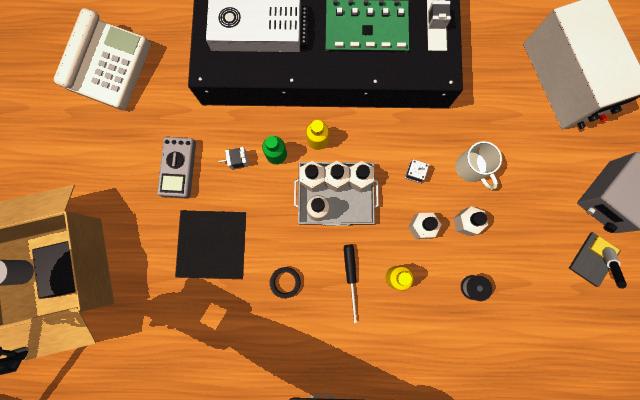

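View pics/side0.png

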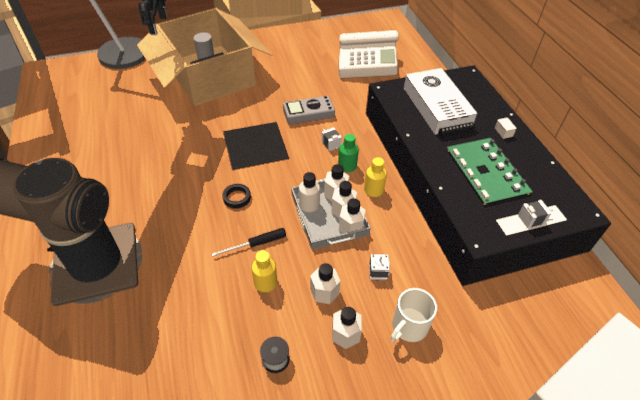

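```bash
python3 - <<'E'
from h import *
d=np.load('/tmp/top0.npz'); px,rz,K,R,t=[d[k] for k in('px','rz','K','R','t')]
im=np.hstack([cv2.resize(px[150:240,285:385],None,fx=4,fy=4,interpolation=cv2.INTER_CUBIC),cv2.resize(px[150:240,400:500],None,fx=4,fy=4,interpolation=cv2.INTER_CUBIC)]); save('crop0.png',im)
for n in('top','side'):
    d=np.load('/tmp/%s0.npz'%n); px,rz,K,R,t=[d[k] for k in('px','rz','K','R','t')]
    C=cloud(rz,K,R,t); 
    z=C[...,2]
    reg=(C[...,0]>0.3)&(C[...,0]<0.75)&(C[...,1]>-.45)&(C[...,1]<.3)&(rz>0)
    print(n,'bench z',np.median(z[reg]))
    # caps: dark, low sat, height
    m=(reg&(z>0.092)&(z<0.125)&(px.max(-1)<75)).astype(np.uint8)
    k,l,st,ce=cv2.connectedComponentsWithStats(m)
    for i in range(1,k):
        if st[i,4]<15: continue
        zz=z[l==i]; zt=np.percentile(zz,90); q=(l==i)&(np.abs(z-zt)<0.005)
        P=C[q]; (u,v),r=cv2.minEnclosingCircle(P[:,:2].astype(np.float32)); 
        print(ce[i].round(1),st[i,4],'ztop',zt.round(4),'circ',round(u,4),round(v,4),round(r,4),'mean',P.mean(0).round(4),q.sum())
E
```

```text
top bench z 0.0013960869083827435
[273.2 147.8] 25 ztop 0.1071 circ 0.6936 0.1403 0.014 mean [0.6874 0.1392 0.1056] 13
[311.2 171.1] 138 ztop 0.1085 circ 0.6322 0.0469 0.0154 mean [0.6322 0.0467 0.1066] 122
[336.9 171. ] 140 ztop 0.1081 circ 0.6334 -0.0139 0.0149 mean [ 0.6334 -0.0138  0.1064] 125
[362.6 171.2] 146 ztop 0.108 circ 0.6344 -0.0742 0.0154 mean [ 0.6341 -0.0743  0.1063] 124
[317.5 204.5] 142 ztop 0.1186 circ 0.5515 0.0308 0.015 mean [0.5516 0.0308 0.1167] 122
[479.1 218.3] 155 ztop 0.1042 circ 0.5267 -0.3446 0.0156 mean [ 0.5272 -0.3448  0.1025] 137
[430.2 223.2] 150 ztop 0.1047 circ 0.5135 -0.2312 0.0152 mean [ 0.5138 -0.2313  0.1028] 128
side bench z 0.001809507997591231
[337.2 170.2] 110 ztop 0.1082 circ 0.6313 0.0465 0.0162 mean [0.6317 0.0449 0.1063] 75
[309.  179.6] 137 ztop 0.1182 circ 0.55 0.0282 0.0153 mean [0.5504 0.0285 0.1166] 78
[345.1 187. ] 112 ztop 0.1085 circ 0.6329 -0.0172 0.0148 mean [ 0.632  -0.0163  0.1068] 77
[353.5 204.9] 126 ztop 0.1086 circ 0.6325 -0.0769 0.0151 mean [ 0.633  -0.0772  0.1069] 86
[326.1 270.6] 115 ztop 0.1046 circ 0.5122 -0.2336 0.0154 mean [ 0.5143 -0.2348  0.1027] 90
[348.5 314.7] 161 ztop 0.1046 circ 0.5253 -0.3479 0.016 mean [ 0.5271 -0.348   0.1026] 126
```

View pics/crop0.png

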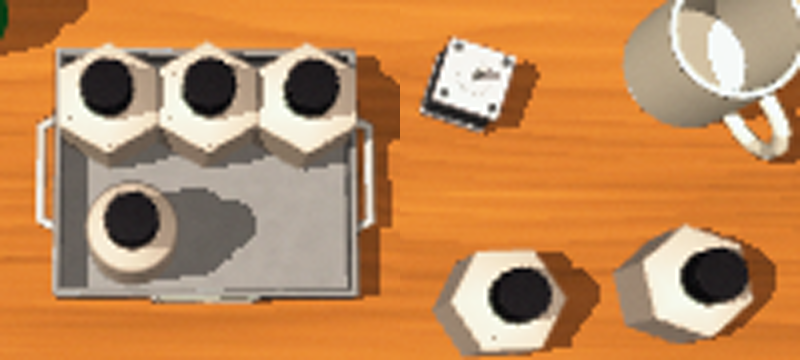

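```bash
cat > hexo.py <<'E'
from h import *
def hexfit(C,rz,c,zlo,zhi):
    z=C[...,2]; m=(rz>0)&(np.hypot(C[...,0]-c[0],C[...,1]-c[1])<0.045)&(z>zlo)&(z<zhi)
    P=C[m][:,:2]; h=cv2.convexHull((P*1000).astype(np.float32))[:,0]
    best=[]
    for a in np.radians(np.arange(0,60,.25)):
        n=np.stack([np.cos(a+np.radians(30+60*np.arange(6))),np.sin(a+np.radians(30+60*np.arange(6)))],1)
        s=(h@n.T).max(0); best.append((s.sum(),np.degrees(a),s,n))
    b=min(best,key=lambda q:q[0]); s,n=b[2],b[3]
    cen=np.linalg.lstsq(np.c_[n,np.ones(6)],s,rcond=None)[0]
    return b[1],cen, m.sum()
E
python3 - <<'E'
from hexo import *
for nme in('top','side'):
    d=np.load('/tmp/%s0.npz'%nme); px,rz,K,R,t=[d[k] for k in('px','rz','K','R','t')]
    C=cloud(rz,K,R,t)
    for n,c,o in(('a',(.632,.046),.004),('b',(.633,-.015),.004),('c',(.633,-.0755),.004),('d',(.5135,-.233),0),('e',(.526,-.3465),0)):
        print(nme,n,hexfit(C,rz,c,.056+o,.075+o))
    # mat
    g=px.max(-1); z=C[...,2]
    m=((g<60)&(z<.012)&(C[...,1]>.12)&(C[...,1]<.42)&(C[...,0]>.3)&(C[...,0]<.62)&(rz>0)).astype(np.uint8)
    m=cv2.morphologyEx(m,cv2.MORPH_OPEN,np.ones((3,3)))
    k,l,st,ce=cv2.connectedComponentsWithStats(m); i=1+np.argmax(st[1:,4])
    P=np.array([ray_plane(u,v,.003,K,R,t)[:2] for v,u in np.argwhere(l==i)])
    print('mat',cv2.minAreaRect((P*1000).astype(np.float32)))
    # tray rim
    m=(rz>0)&(z>.024)&(z<.040)&(C[...,0]>.5)&(C[...,0]<.72)&(C[...,1]>-.14)&(C[...,1]<.11)&(np.ptp(px.astype(int),axis=-1)<40)
    P=C[m][:,:2]; print('tray',m.sum(),cv2.minAreaRect((P*1000).astype(np.float32)))
    for y0,y1,x0,x1 in((-.09,.06,.5,.545),):
        q=P[(P[:,1]>y0)&(P[:,1]<y1)&(P[:,0]>x0)&(P[:,0]<x1)]
        if len(q)>5: print(len(q),np.polyfit(q[:,1],q[:,0],1))
E
```

```text
top a (np.float64(0.7500000000000001), array([632.82456074,  39.01666467,  35.05601572]), np.int64(436))
top b (np.float64(10.5), array([632.75689312, -15.0471068 ,  39.55568949]), np.int64(530))
top c (np.float64(0.25), array([634.48819966, -67.94626699,  33.93315855]), np.int64(433))
top d (np.float64(33.75), array([ 513.83771778, -232.20033544,   30.21163632]), np.int64(371))
top e (np.float64(12.000000000000002), array([ 527.38213194, -345.85207866,   30.46025117]), np.int64(369))
mat ((461.2405700683594, 301.21099853515625), (168.3940887451172, 168.23948669433594), 89.52851104736328)
tray 555 ((593.2234497070312, -13.259384155273438), (210.09373474121094, 157.60983276367188), 89.88533020019531)
155 [0.01425874 0.5192564 ]
side a (np.float64(39.75), array([627.61503776,  40.32562686,  32.01567874]), np.int64(210))
side b (np.float64(11.5), array([629.36498906, -14.55278497,  36.38573949]), np.int64(285))
side c (np.float64(0.7500000000000001), array([630.32592489, -69.55698911,  33.98005761]), np.int64(351))
side d (np.float64(34.5), array([ 511.45901585, -233.98723596,   30.11300594]), np.int64(386))
side e (np.float64(13.75), array([ 525.52967455, -346.45101142,   30.24250665]), np.int64(446))
mat ((460.6861572265625, 303.1166076660156), (164.5762176513672, 164.42369079589844), 89.3452377319336)
tray 577 ((591.0971069335938, -15.70281982421875), (157.4798126220703, 213.7318115234375), 1.4549893140792847)
126 [0.02350084 0.51839767]
```

```bash
python3 - <<'E'
from hexo import *
for nme,(u0,u1,v0,v1) in(('top',(292,384,155,232)),('side',(285,375,150,250))):
    d=np.load('/tmp/%s0.npz'%nme); px,rz,K,R,t=[d[k] for k in('px','rz','K','R','t')]
    # rectify onto z=0.030 plane, 0.25mm.. metric view
    o=(.50,-.125); s=.0004
    H=[]
    pts=np.array([[.70,.10],[.70,-.125],[.50,-.125],[.50,.10]])
    uv=np.array([proj([*p,.030],K,R,t) for p in pts],np.float32)
    dst=np.array([[0,0],[.225/s,0],[.225/s,.2/s],[0,.2/s]],np.float32)
    M=cv2.getPerspectiveTransform(uv,dst)
    save('rect_%s.png'%nme,cv2.warpPerspective(px,M,(int(.225/s),int(.2/s)),flags=cv2.INTER_LINEAR))
E
```

```text
(no output)
```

View pics/rect_top.png

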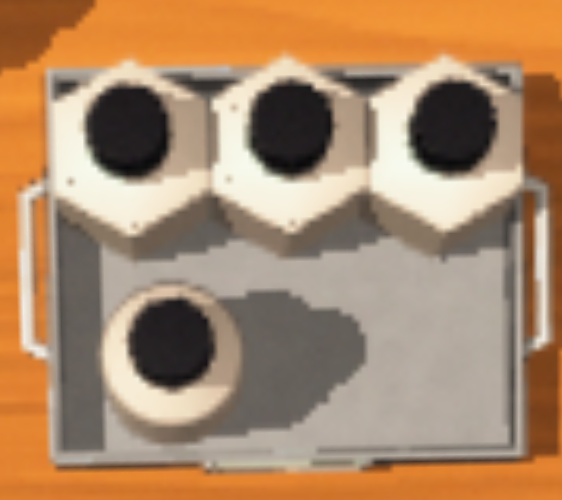

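View pics/rect_side.png

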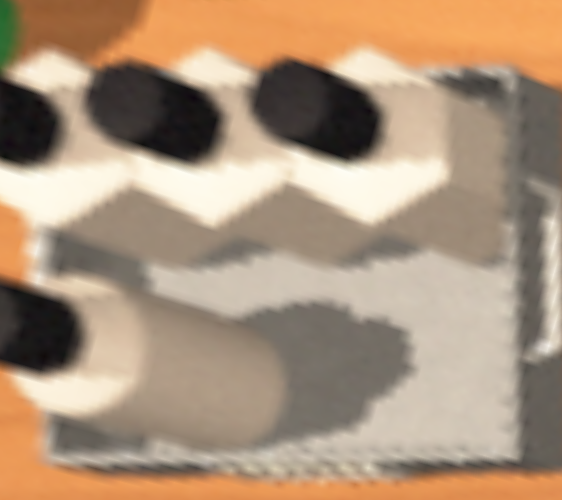

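```bash
cat > plan.py <<'E'
from h import *
def cur():
    s=get_state(); q=s['tcp_rot']; 
    from scipy.spatial.transform import Rotation as Ro
    R=Ro.from_quat(q).as_matrix(); return np.array(s['eef_pos']),np.degrees(np.arctan2(R[1,1],R[0,1])),s
def plan(legs,g,p=None,phi=None):
    """legs: (x,y,z,phi,n). prints rows"""
    if p is None: p,phi,s=cur(); print('from',p.round(4),round(phi,2),'op',round(s['opening'],3))
    for x,y,z,f,n in legs:
        T=np.array([x,y,z]); df=(f-phi)
        rows=[]
        P=p.copy();F=phi
        for i in range(n):
            tgt=p+(T-p)*(i+1)/n; dP=tgt-P
            a=np.radians(F); ty=np.array([np.cos(a),np.sin(a)]); tx=np.array([-np.sin(a),np.cos(a)])
            # z down, y=ty, x = y x z
            tx=np.cross(np.r_[ty,0],[0,0,-1])[:2]
            sx,sy,sz=dP[:2]@tx/.04,dP[:2]@ty/.04,-dP[2]/.04
            r=[round(float(v),2) for v in(sx,sy,sz,-df/n/5)]
            rows.append([g]+r)
            P=P+np.r_[(r[0]*tx+r[1]*ty)*.04,-r[2]*.04]; F-=r[3]*5
        p,phi=P,F
        print('leg ->',p.round(4),round(phi,2)); print(str(rows).replace(' ',''))
E
python3 - <<'E'
from plan import *
d=np.load('/tmp/top0.npz'); C=cloud(d['rz'],d['K'],d['R'],d['t'])
z=C[...,2]; ok=d['rz']>0
for x0 in np.arange(.1,.7,.1): print([round(float(np.max(z[ok&(C[...,0]>x0)&(C[...,0]<x0+.1)&(C[...,1]>y)&(C[...,1]<y+.1)],initial=-1)),2) for y in np.arange(0,.9,.1)])
plan([(.30,.44,.23,60,8),(.551,.0297,.22,1,20),],0.65)
E
```

```text
[0.01, 0.01, 0.01, 0.01, 0.0, 0.01, 0.1, 0.11, -0.0]
[0.01, 0.01, 0.01, 0.01, 0.01, 0.34, 0.15, 0.15, 0.01]
[0.02, 0.03, 0.01, 0.01, 0.01, 0.15, 0.08, 0.1, 0.01]
[0.02, 0.03, 0.01, 0.01, 0.01, 0.15, 0.15, 0.16, 0.06]
[0.12, 0.01, 0.01, 0.04, 0.04, 0.15, 0.15, 0.14, 0.01]
[0.11, 0.12, 0.05, 0.05, 0.04, 0.01, 0.01, 0.01, 0.01]
from [0.2561 0.6238 0.1969] 67.67 op 1.0
leg -> [0.3002 0.4401 0.2301] 60.07
[[0.65,-0.35,-0.48,-0.1,0.19],[0.65,-0.35,-0.47,-0.11,0.19],[0.65,-0.36,-0.47,-0.1,0.19],[0.65,-0.37,-0.46,-0.1,0.19],[0.65,-0.37,-0.46,-0.11,0.19],[0.65,-0.39,-0.45,-0.1,0.19],[0.65,-0.39,-0.44,-0.1,0.19],[0.65,-0.4,-0.43,-0.11,0.19]]
leg -> [0.5511 0.0297 0.2201] 1.07
[[0.65,-0.53,-0.29,0.01,0.59],[0.65,-0.54,-0.26,0.02,0.59],[0.65,-0.55,-0.23,0.01,0.59],[0.65,-0.57,-0.2,0.01,0.59],[0.65,-0.58,-0.18,0.01,0.59],[0.65,-0.58,-0.14,0.02,0.59],[0.65,-0.59,-0.12,0.01,0.59],[0.65,-0.59,-0.08,0.01,0.59],[0.65,-0.6,-0.05,0.01,0.59],[0.65,-0.6,-0.03,0.02,0.59],[0.65,-0.6,0.01,0.01,0.59],[0.65,-0.6,0.04,0.01,0.59],[0.65,-0.6,0.07,0.01,0.59],[0.65,-0.59,0.11,0.02,0.59],[0.65,-0.59,0.13,0.01,0.59],[0.65,-0.58,0.16,0.01,0.59],[0.65,-0.57,0.19,0.01,0.59],[0.65,-0.56,0.22,0.02,0.59],[0.65,-0.55,0.25,0.01,0.59],[0.65,-0.53,0.28,0.01,0.59]]
```

Call:
step_arm:
  targets:
    - [[0.65,-0.35,-0.48,-0.1,0.2],[0.65,-0.35,-0.48,-0.1,0.2],[0.65,-0.36,-0.47,-0.1,0.2],[0.65,-0.37,-0.46,-0.1,0.2],[0.65,-0.38,-0.46,-0.1,0.2],[0.65,-0.38,-0.45,-0.1,0.2],[0.65,-0.4,-0.44,-0.1,0.2],[0.65,-0.4,-0.43,-0.1,0.2],[0.65,-0.53,-0.29,0,0.6],[0.65,-0.54,-0.26,0,0.6]]
  squeeze: 40

```text
time: 0.93
eef_pos: [0.3249, 0.3975, 0.2301]
tcp_rot: [0.313, 0.95, 0.0, 0.0]
contact_force: [1.4, 0.0, 0.1]
opening: 0.651
```

Call:
step_arm:
  targets:
    - [[0.65,-0.55,-0.23,0,0.6],[0.65,-0.57,-0.2,0,0.6],[0.65,-0.58,-0.18,0,0.6],[0.65,-0.58,-0.14,0,0.6],[0.65,-0.6,-0.1,0,0.6],[0.65,-0.6,-0.08,0,0.6],[0.65,-0.6,-0.05,0,0.6],[0.65,-0.6,-0.03,0,0.6],[0.65,-0.6,0,0,0.6],[0.65,-0.6,0.04,0,0.6]]

```text
time: 1.77
eef_pos: [0.4483, 0.1906, 0.2297]
tcp_rot: [0.548, 0.836, -0.0, -0.0]
contact_force: [-0.3, 1.2, -0.9]
opening: 0.649
```

Call:
step_arm:
  targets:
    - [[0.65,-0.6,0.07,0,0.6],[0.65,-0.6,0.1,0,0.6],[0.65,-0.6,0.13,0,0.6],[0.65,-0.58,0.16,0,0.6],[0.65,-0.57,0.2,0,0.6],[0.65,-0.56,0.22,0,0.6],[0.65,-0.55,0.25,0,0.6],[0.65,-0.53,0.28,0,0.5],[0.65,0,0,0,0],[0.65,0,0,0,0]]

```text
time: 2.6
eef_pos: [0.5457, 0.0239, 0.2294]
tcp_rot: [0.707, 0.708, -0.0, -0.001]
contact_force: [-0.2, -0.0, 0.3]
opening: 0.648
```

```bash
python3 - <<'E'
from plan import *
for n in('top','side'):
    px,rz,K,R,t=cam(n); 
    p,phi,s=cur()
    for dy in(-.0275,.0275):
        a=np.radians(phi); q=p+np.array([np.cos(a)*dy,np.sin(a)*dy,0]); uv=proj(q,K,R,t); print(n,uv.round(1))
    uv=proj(p,K,R,t).astype(int)
    save(n+'1.png',cv2.resize(px[max(0,uv[1]-70):uv[1]+70,max(0,uv[0]-90):uv[0]+90],None,fx=4,fy=4,interpolation=cv2.INTER_CUBIC)); print('crop0',uv-[90,70])
plan([(.551,.0297,.15,.9,5),(.551,.0297,.098,.9,6)],.65)
E
```

```text
top [319.6 212.6]
top [320.  185.8]
crop0 [229 129]
side [295.9 147.8]
side [318.4 143.3]
crop0 [217  75]
from [0.5452 0.0252 0.2296] 0.2 op 0.648
leg -> [0.5512 0.0297 0.15  ] 0.95
[[0.65,0.02,0.03,0.4,-0.03],[0.65,0.02,0.03,0.4,-0.03],[0.65,0.03,0.03,0.39,-0.03],[0.65,0.02,0.03,0.4,-0.03],[0.65,0.02,0.03,0.4,-0.03]]
leg -> [0.5512 0.0297 0.098 ] 0.95
[[0.65,0.0,-0.0,0.22,0.0],[0.65,0.0,-0.0,0.21,0.0],[0.65,0.0,-0.0,0.22,0.0],[0.65,0.0,-0.0,0.22,0.0],[0.65,0.0,-0.0,0.21,0.0],[0.65,0.0,-0.0,0.22,0.0]]
```

View pics/top1.png

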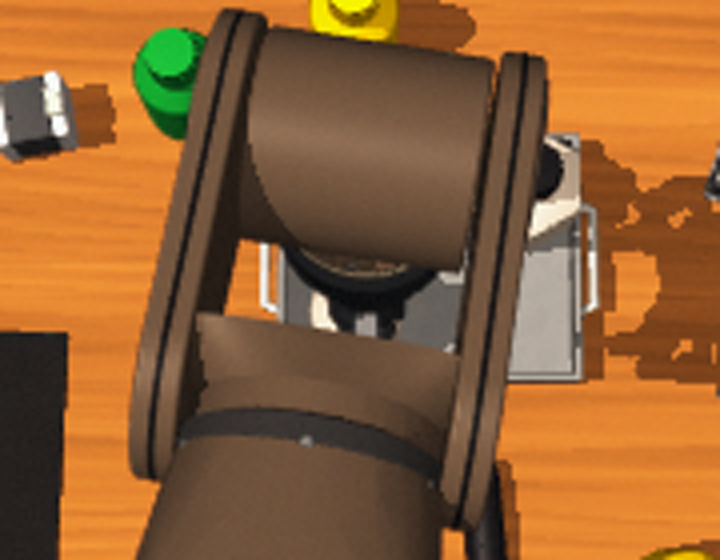

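View pics/side1.png

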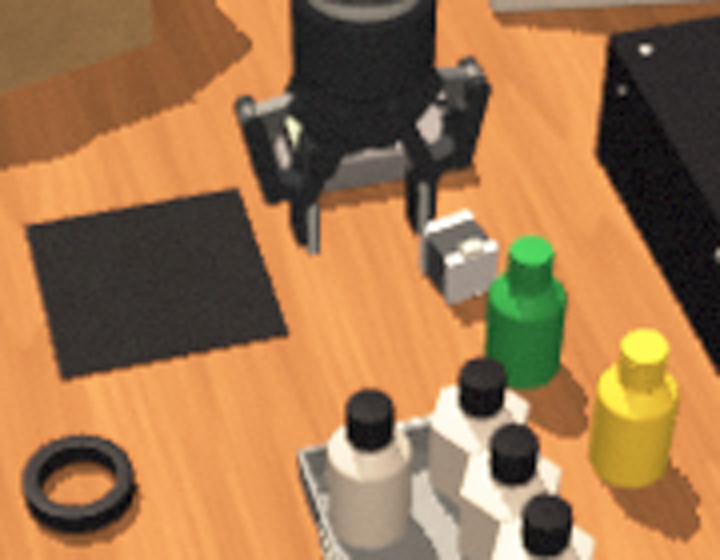

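```bash
python3 - <<'E'
from plan import *
px,rz,K,R,t=cam('side'); p,phi,s=cur(); print(p,s['time'],s['qpos'].round(3))
C=cloud(rz,K,R,t)
m=(rz>0)&(abs(C[...,0]-p[0])<.08)&(abs(C[...,1]-p[1])<.06)&(C[...,2]>.14)
Q=C[m]; print(Q.min(0),Q.max(0))
for z in np.arange(.21,.30,.008):
    q=Q[(Q[:,2]>z)&(Q[:,2]<z+.008)]
    if len(q):
        for sg in(-1,1):
            r=q[(q[:,0]-p[0])*sg>0]
            if len(r): print(round(z,3),sg,len(r),'x',r[:,0].min().round(4),r[:,0].max().round(4),'y',r[:,1].min().round(4),r[:,1].max().round(4))
E
```

```text
[0.54520856 0.02550902 0.22979381] 2.75 [-0.139 -0.023  1.861  0.     1.305 -0.144]
[ 0.46526355 -0.0344894   0.26609701] [0.61283462 0.08165023 0.57640257]
0.266 -1 4 x 0.5106 0.5155 y 0.0125 0.0206
0.266 1 8 x 0.5723 0.5773 y 0.013 0.0309
0.274 -1 17 x 0.5034 0.5162 y 0.01 0.0272
0.274 1 23 x 0.5717 0.5852 y 0.0131 0.0305
0.282 -1 20 x 0.5031 0.5161 y 0.0114 0.0268
0.282 1 18 x 0.5721 0.5854 y 0.0133 0.0311
0.29 -1 20 x 0.5032 0.5164 y 0.0121 0.028
0.29 1 21 x 0.5722 0.5856 y 0.0126 0.0335
0.298 -1 21 x 0.5035 0.517 y 0.0116 0.0188
0.298 1 27 x 0.5716 0.5851 y 0.0117 0.0331
```

Call:
step_arm:
  targets:
    - [[0.35,0,0,0,0],[0.35,0,0,0,0],[0.35,0,0,0,0],[0.35,0,0,0,0],[0.35,0,0,0,0],[0.35,0,0,0,0]]

```text
time: 3.25
eef_pos: [0.5458, 0.0248, 0.2302]
tcp_rot: [0.706, 0.708, 0.0, 0.0]
contact_force: [-0.6, 0.1, 0.1]
opening: 0.354
```

```bash
cat > tips.py <<'E'
from plan import *
px,rz,K,R,t=cam('side'); p,phi,s=cur(); print(p.round(4),round(phi,2),round(s['time'],2),round(s['opening'],3),np.array(s['contact_force']).round(1))
C=cloud(rz,K,R,t)
m=(rz>0)&(abs(C[...,0]-p[0])<.07)&(abs(C[...,1]-p[1])<.04)&(C[...,2]>p[2]-.02)&(C[...,2]<p[2]+.07)&(px.max(-1)<110)
Q=C[m]; print('lowest',np.sort(Q[:,2])[:4].round(4))
for z in np.arange(p[2],p[2]+.06,.01):
    q=Q[(Q[:,2]>z)&(Q[:,2]<z+.01)]
    for sg in(-1,1):
        r=q[(q[:,0]-p[0])*sg>0]
        if len(r): print(round(z,3),sg,len(r),'x',r[:,0].min().round(4),r[:,0].max().round(4),'y',r[:,1].min().round(4))
uv=proj(p,K,R,t).astype(int)
import sys
save(sys.argv[1],cv2.resize(px[max(0,uv[1]-60):uv[1]+60,max(0,uv[0]-80):uv[0]+80],None,fx=4,fy=4,interpolation=cv2.INTER_CUBIC))
E
python3 tips.py tip2.png
```

```text
[0.5458 0.0248 0.2302] 0.17 3.3 0.351 [ 0.3 -0.1 -0.2]
lowest [0.269  0.2728 0.2729 0.2736]
0.26 1 1 x 0.5614 0.5614 y 0.017
0.27 -1 10 x 0.519 0.5303 y 0.0139
0.27 1 15 x 0.5596 0.5739 y 0.0128
0.28 -1 16 x 0.517 0.53 y 0.0099
0.28 1 24 x 0.5595 0.5732 y 0.0118
```

View pics/tip2.png

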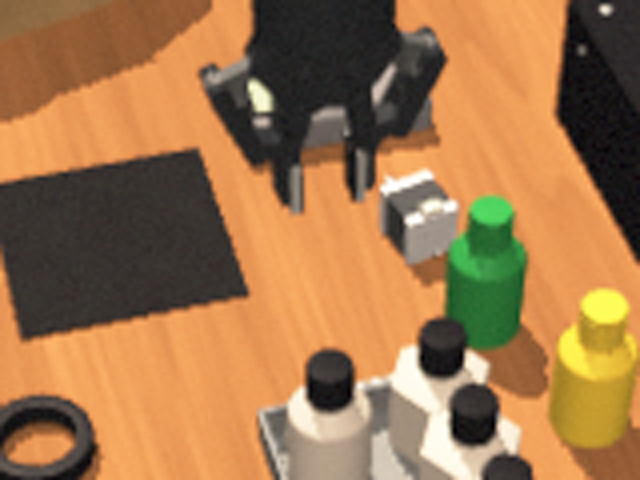

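```bash
python3 - <<'E'
from plan import *
plan([(.5515,.0305,.15,.9,5),(.5515,.0305,.11,.9,5)],.6)
E
```

```text
from [0.5458 0.0248 0.2302] 0.17 op 0.351
leg -> [0.5513 0.0304 0.1502] 0.92
[[0.6,0.03,0.03,0.4,-0.03],[0.6,0.03,0.03,0.4,-0.03],[0.6,0.03,0.03,0.4,-0.03],[0.6,0.02,0.02,0.4,-0.03],[0.6,0.03,0.03,0.4,-0.03]]
leg -> [0.5513 0.0304 0.1102] 0.92
[[0.6,0.0,0.0,0.2,0.0],[0.6,0.0,0.0,0.2,0.0],[0.6,0.0,0.0,0.2,0.0],[0.6,0.0,0.0,0.2,0.0],[0.6,0.0,0.0,0.2,0.0]]
```

Call:
step_arm:
  targets:
    - [[0.6,0.03,0.03,0.4,-0.03],[0.6,0.03,0.03,0.4,-0.03],[0.6,0.03,0.03,0.4,-0.03],[0.6,0.03,0.03,0.4,-0.03],[0.6,0.02,0.02,0.4,-0.03],[0.6,0,0,0.2,0],[0.6,0,0,0.2,0],[0.6,0,0,0.2,0],[0.6,0,0,0.2,0],[0.6,0,0,0.2,0]]

```text
time: 4.13
eef_pos: [0.5519, 0.0302, 0.1101]
tcp_rot: [0.701, 0.713, 0.0, 0.001]
contact_force: [-0.1, 0.5, 0.3]
opening: 0.601
```

```bash
python3 tips.py tip3.png
```

```text
[0.5505 0.0303 0.1081] 0.91 4.18 0.602 [-0.3  0.1 -0.6]
lowest [0.0893 0.0894 0.0906 0.0908]
0.108 -1 40 x 0.5367 0.5503 y 0.0162
0.108 1 40 x 0.5506 0.6199 y 0.0149
0.118 -1 7 x 0.537 0.5488 y 0.0222
0.118 1 12 x 0.5506 0.5641 y 0.0195
0.148 -1 1 x 0.5182 0.5182 y 0.0219
0.148 1 5 x 0.5767 0.5876 y 0.0215
0.158 -1 9 x 0.5137 0.5256 y 0.0201
0.158 1 15 x 0.5758 0.5883 y 0.0177
```

View pics/tip3.png

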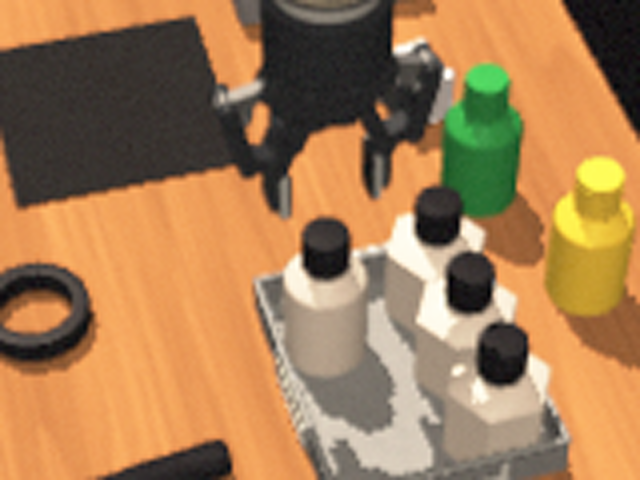

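Call:
step_arm:
  targets:
    - [[0.6,0,0,0.1,0],[0.6,0,0,0.1,0],[0.6,0,0,0.1,0],[0.6,0,0,0,0],[0.35,0,0,0,0],[0.35,0,0,0,0],[0.35,0,0,0,0],[0.35,0,0,0,0],[0.35,0,0,0,0],[0.35,0,0,0,0]]
  squeeze: 20

```text
time: 5.02
eef_pos: [0.5515, 0.0303, 0.0983]
tcp_rot: [0.701, 0.713, 0.0, 0.0]
contact_force: [0.7, 1.1, -0.1]
opening: 0.353
```

```bash
python3 tips.py tip4.png
```

```text
[0.5514 0.0303 0.0982] 0.92 5.07 0.35 [ 0.1 -0.  -0.7]
lowest [0.082  0.0825 0.0833 0.0854]
0.098 -1 17 x 0.5366 0.5505 y 0.0134
0.098 1 23 x 0.5526 0.6206 y 0.0125
0.108 -1 45 x 0.5362 0.5513 y 0.0162
0.108 1 37 x 0.5516 0.6185 y 0.0149
0.118 -1 8 x 0.5384 0.5474 y 0.0169
0.118 1 9 x 0.5561 0.5614 y 0.0193
0.138 -1 8 x 0.5235 0.5349 y 0.0171
0.138 1 10 x 0.5647 0.5781 y 0.0183
0.148 -1 9 x 0.522 0.5286 y 0.0215
0.148 1 15 x 0.5654 0.5767 y 0.0186
```

View pics/tip4.png

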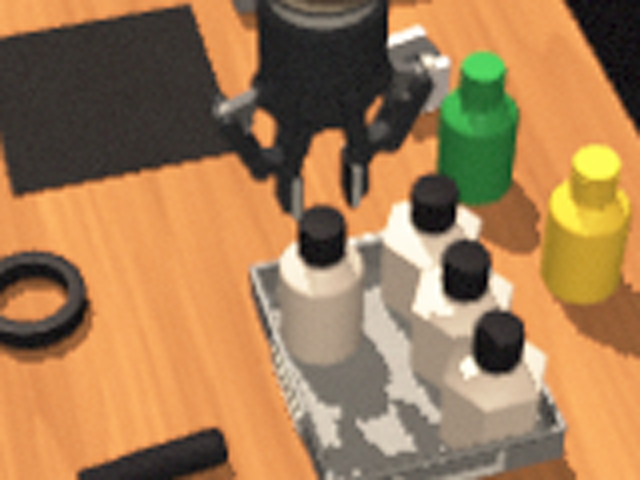

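Call:
step_arm:
  targets:
    - [[0.6,0,0,0,0],[0.6,0,0,0,0],[0.6,0,0,0,0],[0.6,0,0,0,0],[0.6,0,0,0.25,0],[0.6,0,0,0.25,0],[0.6,0,0,0.2,0],[0.6,0,0,0,0]]

```text
time: 5.73
eef_pos: [0.5491, 0.0306, 0.0669]
tcp_rot: [0.701, 0.713, -0.002, -0.002]
contact_force: [-1.2, -0.5, -1.0]
opening: 0.601
```

```bash
python3 tips.py tip5.png
```

```text
[0.5498 0.0305 0.0679] 0.91 5.78 0.6 [ 0.7 -0.4  0.2]
lowest [0.0824 0.0852 0.0882 0.0893]
0.078 1 2 x 0.6182 0.6188 y 0.0388
0.088 -1 13 x 0.5369 0.5497 y 0.0154
0.088 1 16 x 0.5522 0.6194 y 0.0156
0.098 -1 18 x 0.5364 0.5498 y 0.0123
0.098 1 18 x 0.55 0.6194 y 0.0127
0.108 -1 37 x 0.5129 0.5497 y 0.0128
0.108 1 61 x 0.5498 0.6177 y 0.0136
0.118 -1 29 x 0.5095 0.5495 y 0.0142
0.118 1 16 x 0.5516 0.5863 y 0.017
```

View pics/tip5.png

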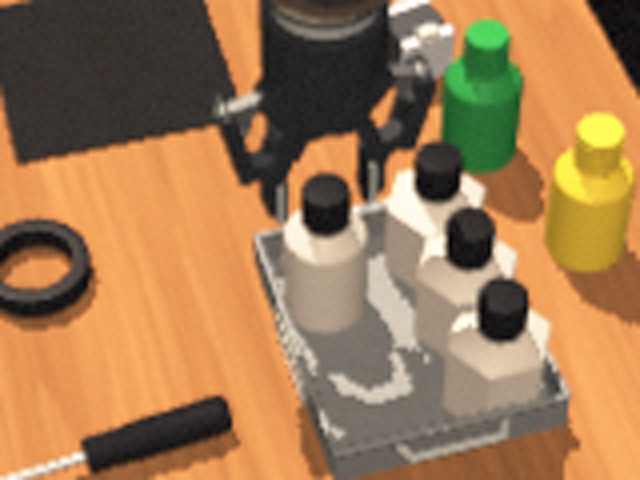

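```bash
python3 - <<'E'
from plan import *
for i in range(3):
    px,rz,K,R,t=cam('top'); p,phi,s=cur(); print(p.round(4),s['qpos'].round(3),s['joint_efforts'].round(1),np.array(s['contact_force']).round(1))
E
```

```text
[0.5506 0.0304 0.0689] [-0.129  0.163  1.978  0.     1.004 -0.145] [  0.  -31.4 -25.   -0.    0.    0. ] [-0.1 -0.8  0.4]
[0.5512 0.0303 0.0697] [-0.129  0.162  1.977 -0.     1.004 -0.145] [  0.  -31.5 -25.   -0.    0.    0. ] [ 0.3 -0.3  0.1]
[0.5516 0.0303 0.0702] [-0.129  0.161  1.976 -0.     1.004 -0.145] [  0.  -31.5 -25.1  -0.    0.    0. ] [-0.5  0.1  0.3]
```

Call:
step_arm:
  targets:
    - [[0.6,0,0,0.15,0],[0.6,0,0,0.15,0],[0.6,0,0,0.12,0],[0.6,0,0,0,0],[0.6,0,0,0,0],[0.2,0,0,0,0],[0.2,0,0,0,0],[0.2,0,0,0,0],[0.2,0,0,0,0],[0.2,0,0,0,0]]
  squeeze: 40

```text
time: 6.77
eef_pos: [0.5517, 0.0303, 0.0537]
tcp_rot: [0.701, 0.713, 0.0, 0.0]
contact_force: [0.2, 0.2, 1.1]
opening: 0.364
```

```bash
python3 tips.py tip6.png
```

```text
[0.5517 0.0303 0.0537] 0.92 6.82 0.358 [0.4 0.1 1.8]
lowest [0.0809 0.0836 0.0849 0.0862]
0.074 1 2 x 0.6191 0.6207 y 0.0361
0.084 -1 2 x 0.5428 0.5498 y 0.0167
0.084 1 14 x 0.5523 0.6207 y 0.016
0.094 -1 22 x 0.5248 0.5501 y 0.0146
0.094 1 27 x 0.552 0.6207 y 0.0152
0.104 -1 33 x 0.5226 0.5515 y 0.0125
0.104 1 39 x 0.5524 0.6217 y -0.007
```

View pics/tip6.png

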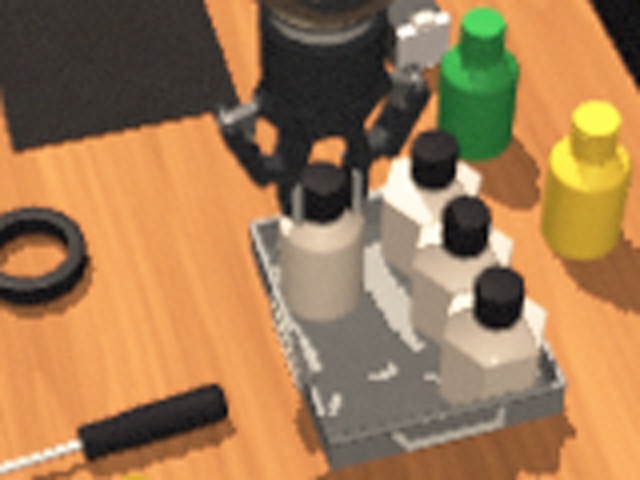

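Call:
step_arm:
  targets:
    - [[0.2,0,0,0,0],[0.2,0,0,0,0],[0.2,0,0,-0.1,0],[0.2,0,0,-0.2,0],[0.2,0,0,-0.2,0],[0.2,0,0,0,0]]

```text
time: 7.32
eef_pos: [0.5527, 0.0302, 0.0755]
tcp_rot: [0.701, 0.713, 0.001, 0.001]
contact_force: [-0.2, 0.3, -1.4]
opening: 0.36
```

```bash
python3 tips.py tip7.png
```

```text
[0.5523 0.0302 0.0748] 0.92 7.37 0.359 [-0.9 -0.5 -1.5]
lowest [0.0837 0.084  0.0841 0.0844]
0.075 1 4 x 0.6177 0.6207 y 0.036
0.085 1 5 x 0.6187 0.6216 y 0.0359
0.095 1 12 x 0.6157 0.6221 y 0.0345
0.105 -1 4 x 0.5425 0.5496 y 0.016
0.105 1 15 x 0.555 0.6222 y -0.0077
0.115 -1 21 x 0.5255 0.5519 y 0.0119
0.115 1 20 x 0.5524 0.582 y 0.0163
0.125 -1 33 x 0.5236 0.5521 y 0.013
0.125 1 21 x 0.5546 0.5809 y 0.0154
0.135 -1 62 x 0.5227 0.5522 y 0.0127
0.135 1 58 x 0.5523 0.5805 y 0.0155
```

View pics/tip7.png

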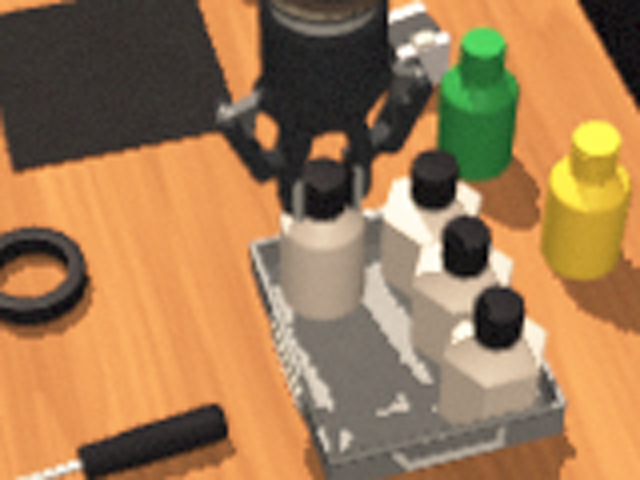

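```bash
python3 - <<'E'
from plan import *
plan([(.5515,.0303,.135,.9,5),(.461,.302,.135,.9,15),(.461,.302,.075,.9,5),(.461,.302,.0535,.9,4)],.2)
E
```

```text
from [0.5523 0.0302 0.0748] 0.92 op 0.359
leg -> [0.5515 0.0302 0.1352] 0.92
[[0.2,0.0,-0.0,-0.3,0.0],[0.2,0.0,-0.01,-0.3,0.0],[0.2,0.0,-0.0,-0.3,0.0],[0.2,0.0,-0.01,-0.3,0.0],[0.2,0.0,-0.0,-0.31,0.0]]
leg -> [0.4612 0.302  0.1352] 0.92
[[0.2,0.46,-0.14,0.0,0.0],[0.2,0.45,-0.15,0.0,0.0],[0.2,0.46,-0.14,0.0,0.0],[0.2,0.45,-0.14,0.0,0.0],[0.2,0.46,-0.15,0.0,0.0],[0.2,0.45,-0.14,0.0,0.0],[0.2,0.46,-0.15,0.0,0.0],[0.2,0.45,-0.14,0.0,0.0],[0.2,0.46,-0.14,0.0,0.0],[0.2,0.45,-0.15,0.0,0.0],[0.2,0.46,-0.14,0.0,0.0],[0.2,0.45,-0.14,0.0,0.0],[0.2,0.46,-0.15,0.0,0.0],[0.2,0.46,-0.14,0.0,0.0],[0.2,0.45,-0.14,0.0,0.0]]
leg -> [0.4612 0.302  0.0752] 0.92
[[0.2,0.0,-0.0,0.3,0.0],[0.2,0.0,-0.0,0.3,0.0],[0.2,0.0,-0.0,0.3,0.0],[0.2,0.0,-0.0,0.3,0.0],[0.2,0.0,-0.0,0.3,0.0]]
leg -> [0.4612 0.302  0.0536] 0.92
[[0.2,0.0,-0.0,0.14,0.0],[0.2,0.0,-0.0,0.13,0.0],[0.2,0.0,-0.0,0.14,0.0],[0.2,0.0,-0.0,0.13,0.0]]
```

Call:
step_arm:
  targets:
    - [[0.2,0,0,-0.2,0],[0.2,0,0,-0.3,0],[0.2,0,0,-0.4,0],[0.2,0,0,-0.4,0],[0.2,0,0,-0.2,0],[0.2,0.2,-0.05,0,0],[0.2,0.35,-0.1,0,0],[0.2,0.5,-0.16,0,0],[0.2,0.5,-0.16,0,0],[0.2,0.5,-0.16,0,0]]

```text
time: 8.2
eef_pos: [0.5228, 0.1137, 0.1317]
tcp_rot: [0.701, 0.713, -0.001, -0.001]
contact_force: [0.5, -0.0, -1.5]
opening: 0.363
```

Call:
step_arm:
  targets:
    - [[0.2,0.5,-0.16,0,0],[0.2,0.5,-0.16,0,0],[0.2,0.5,-0.16,0,0],[0.2,0.5,-0.16,0,0],[0.2,0.5,-0.16,0,0],[0.2,0.5,-0.16,0,0],[0.2,0.5,-0.16,0,0],[0.2,0.5,-0.16,0,0],[0.2,0.5,-0.16,0,0],[0.2,0.4,-0.13,0,0]]

```text
time: 9.03
eef_pos: [0.4562, 0.3087, 0.1316]
tcp_rot: [0.701, 0.713, -0.001, -0.001]
contact_force: [-0.0, -0.0, -1.0]
opening: 0.362
```

Call:
step_arm:
  targets:
    - [[0.2,0.3,-0.1,0,0],[0.2,0.1,0,0,0],[0.2,0,0,0.2,0],[0.2,0,0,0.3,0],[0.2,0,0,0.4,0],[0.2,0,0,0.4,0],[0.2,0,0,0.2,0],[0.2,0,0,0.15,0],[0.2,0,0,0,0],[0.2,0,0,0,0]]

```text
time: 9.87
eef_pos: [0.4549, 0.3224, 0.0671]
tcp_rot: [0.702, 0.712, -0.0, -0.0]
contact_force: [0.9, -0.3, -1.7]
opening: 0.364
```

```bash
python3 - <<'E'
from plan import *
p,phi,s=cur(); print(p.round(4),phi,s['opening'],s['contact_force'])
px,rz,K,R,t=cam('side'); save('side8.png',px[60:300,100:420].repeat(2,0).repeat(2,1))
E
```

```text
[0.4549 0.3224 0.0671] 0.8753280620896043 0.3640947454655098 [ 0.89464949 -0.31782631 -1.71985896]
```

View pics/side8.png

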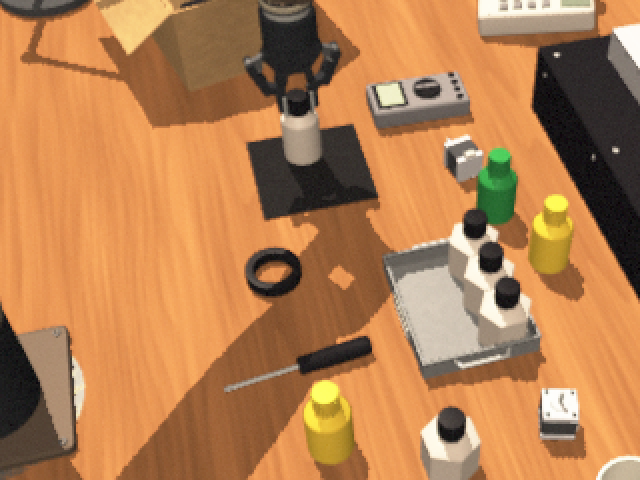

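Call:
step_arm:
  targets:
    - [[0.2,-0.25,0.08,0,0],[0.2,-0.25,0.07,0,0],[0.2,0,0,0.1,0],[0.2,0,0,0.1,0],[0.2,0,0,0.08,0],[0.2,0,0,0.05,0],[0.2,0,0,0,0],[0.2,0,0,0,0],[0.2,0,0,0,0]]

```text
time: 10.67
eef_pos: [0.461, 0.3032, 0.0541]
tcp_rot: [0.701, 0.713, 0.0, 0.0]
contact_force: [-0.4, -0.5, -1.0]
opening: 0.362
```

```bash
python3 - <<'E'
from plan import *
px,rz,K,R,t=cam('side');p,phi,s=cur(); print(p.round(4),phi,s['opening'],s['contact_force'])
E
```

```text
[0.4611 0.3031 0.0542] 0.9364174962756633 0.3579095974429263 [ 0.22418868 -0.45192162 -2.14598056]
```

Call:
step_arm:
  targets:
    - [[0.2,0,0,0.04,0],[0.2,0,0,0,0],[0.2,0,0,0,0]]

```text
time: 10.97
eef_pos: [0.4612, 0.3031, 0.0527]
tcp_rot: [0.701, 0.713, 0.0, 0.0]
contact_force: [0.6, 0.5, -1.7]
opening: 0.363
```

Call:
step_arm:
  targets:
    - [[0.2,0,0,0.02,0],[0.2,0,0,0,0],[0.2,0,0,0,0]]

```text
time: 11.22
eef_pos: [0.4613, 0.3031, 0.0527]
tcp_rot: [0.701, 0.713, 0.0, 0.0]
contact_force: [-1.7, -0.3, 5.3]
opening: 0.363
```

Call:
step_arm:
  targets:
    - [[0.6,0,0,0,0],[0.6,0,0,0,0],[0.6,0,0,0,0],[0.6,0,0,0,0],[0.6,0,0,0,0],[0.6,0,0,-0.2,0],[0.6,0,0,-0.5,0],[0.6,0,0,-0.6,0],[0.6,0,0,-0.6,0],[0.6,0,0,-0.6,0]]

```text
time: 12.05
eef_pos: [0.4609, 0.3029, 0.1532]
tcp_rot: [0.701, 0.713, 0.0, 0.0]
contact_force: [0.3, 0.1, 0.6]
opening: 0.599
```

```bash
python3 - <<'E'
from plan import *
px,rz,K,R,t=cam('side'); save('side9.png',px[0:240,150:470].repeat(2,0).repeat(2,1))
# phi 34 or -26 for d at (.5138,-.2315)
plan([(.50,.05,.17,10,10),(.5138,-.2315,.17,34,12)],.6)
E
```

```text
from [0.4642 0.3044 0.1594] 0.92 op 0.599
leg -> [0.5    0.0498 0.1698] 9.92
[[0.6,-0.64,0.08,-0.03,-0.18],[0.6,-0.64,0.07,-0.02,-0.18],[0.6,-0.64,0.06,-0.03,-0.18],[0.6,-0.64,0.05,-0.03,-0.18],[0.6,-0.64,0.04,-0.02,-0.18],[0.6,-0.64,0.03,-0.03,-0.18],[0.6,-0.64,0.01,-0.03,-0.18],[0.6,-0.64,0.01,-0.02,-0.18],[0.6,-0.64,0.0,-0.03,-0.18],[0.6,-0.65,-0.01,-0.02,-0.18]]
leg -> [ 0.5138 -0.2313  0.1698] 33.92
[[0.6,-0.58,-0.07,-0.0,-0.4],[0.6,-0.58,-0.1,-0.0,-0.4],[0.6,-0.58,-0.11,-0.0,-0.4],[0.6,-0.57,-0.13,-0.0,-0.4],[0.6,-0.57,-0.15,-0.0,-0.4],[0.6,-0.56,-0.18,-0.0,-0.4],[0.6,-0.55,-0.19,-0.0,-0.4],[0.6,-0.55,-0.21,-0.0,-0.4],[0.6,-0.54,-0.23,-0.0,-0.4],[0.6,-0.53,-0.25,-0.0,-0.4],[0.6,-0.52,-0.27,-0.0,-0.4],[0.6,-0.51,-0.28,-0.0,-0.4]]
```

View pics/side9.png

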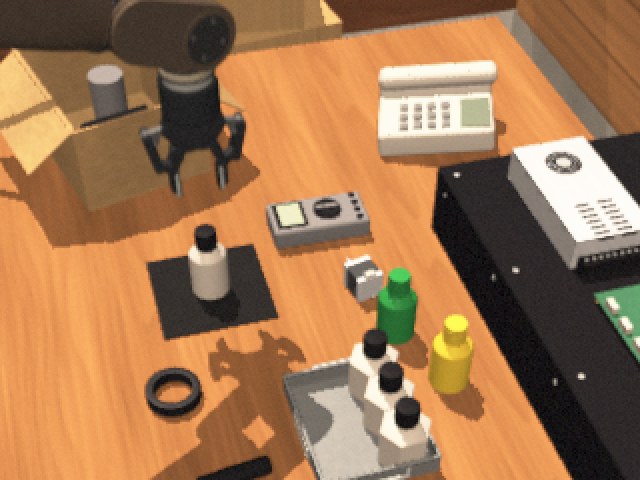

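Call:
step_arm:
  targets:
    - [[0.6,-0.3,0.04,0,-0.2],[0.6,-0.5,0.06,0,-0.2],[0.6,-0.64,0.06,0,-0.2],[0.6,-0.64,0.05,0,-0.2],[0.6,-0.64,0.04,0,-0.2],[0.6,-0.64,0.03,0,-0.2],[0.6,-0.64,0.01,0,-0.2],[0.6,-0.64,0.01,0,-0.2],[0.6,-0.64,0,0,-0.2],[0.6,-0.64,-0.01,0,-0.2]]

```text
time: 12.93
eef_pos: [0.4965, 0.067, 0.1521]
tcp_rot: [0.636, 0.771, 0.0, 0.0]
contact_force: [0.7, -0.1, -0.1]
opening: 0.6
```

Call:
step_arm:
  targets:
    - [[0.6,-0.6,-0.07,0,-0.4],[0.6,-0.6,-0.1,0,-0.4],[0.6,-0.6,-0.11,0,-0.4],[0.6,-0.6,-0.13,0,-0.4],[0.6,-0.6,-0.15,0,-0.4],[0.6,-0.6,-0.17,0,-0.4],[0.6,-0.6,-0.19,0,-0.4],[0.6,-0.55,-0.21,0,-0.4],[0.6,-0.5,-0.22,0,-0.4],[0.6,-0.5,-0.22,0,-0.4]]

```text
time: 13.77
eef_pos: [0.515, -0.1719, 0.152]
tcp_rot: [0.492, 0.87, -0.0, 0.0]
contact_force: [-0.7, 0.7, 1.4]
opening: 0.602
```

```bash
python3 - <<'E'
from plan import *
plan([(.5138,-.2315,.15,34,5),(.5138,-.2315,.08,34,6),(.5138,-.2315,.04,34,5)],.6)
E
```

```text
from [ 0.515  -0.1719  0.152 ] 30.99 op 0.602
leg -> [ 0.5138 -0.2317  0.15  ] 33.99
[[0.6,-0.25,-0.16,0.01,-0.12],[0.6,-0.25,-0.16,0.01,-0.12],[0.6,-0.25,-0.16,0.01,-0.12],[0.6,-0.25,-0.17,0.01,-0.12],[0.6,-0.25,-0.17,0.01,-0.12]]
leg -> [ 0.5138 -0.2317  0.08  ] 33.99
[[0.6,0.0,0.0,0.29,-0.0],[0.6,0.0,0.0,0.29,-0.0],[0.6,0.0,0.0,0.3,-0.0],[0.6,0.0,0.0,0.29,-0.0],[0.6,0.0,0.0,0.29,-0.0],[0.6,0.0,0.0,0.29,-0.0]]
leg -> [ 0.5138 -0.2317  0.04  ] 33.99
[[0.6,0.0,0.0,0.2,-0.0],[0.6,0.0,0.0,0.2,-0.0],[0.6,0.0,0.0,0.2,-0.0],[0.6,0.0,0.0,0.2,-0.0],[0.6,0.0,0.0,0.2,-0.0]]
```

Call:
step_arm:
  targets:
    - [[0.6,0,0,0,0],[0.6,0,0,0,0],[0.6,0,0,0,0],[0.6,0,0,0,0]]

```text
time: 14.1
eef_pos: [0.5149, -0.1695, 0.1517]
tcp_rot: [0.493, 0.87, 0.0, -0.0]
contact_force: [-0.2, -0.6, 0.1]
opening: 0.604
```

```bash
python3 - <<'E'
from plan import *
plan([(.5138,-.2315,.11,34,5),(.5138,-.2315,.08,34,3),(.5138,-.2315,.04,34,5)],.6)
E
```

```text
from [ 0.5149 -0.1695  0.1517] 30.95 op 0.604
leg -> [ 0.5138 -0.2317  0.1101] 33.95
[[0.6,-0.26,-0.16,0.21,-0.12],[0.6,-0.26,-0.17,0.21,-0.12],[0.6,-0.26,-0.17,0.2,-0.12],[0.6,-0.26,-0.17,0.21,-0.12],[0.6,-0.26,-0.18,0.21,-0.12]]
leg -> [ 0.5138 -0.2317  0.0801] 33.95
[[0.6,0.0,0.0,0.25,-0.0],[0.6,0.0,0.0,0.25,-0.0],[0.6,0.0,0.0,0.25,-0.0]]
leg -> [ 0.5138 -0.2317  0.0401] 33.95
[[0.6,0.0,0.0,0.2,-0.0],[0.6,0.0,0.0,0.2,-0.0],[0.6,0.0,0.0,0.2,-0.0],[0.6,0.0,0.0,0.2,-0.0],[0.6,0.0,0.0,0.2,-0.0]]
```

Call:
step_arm:
  targets:
    - [[0.6,-0.26,-0.16,0.2,-0.12],[0.6,-0.26,-0.17,0.2,-0.12],[0.6,-0.26,-0.17,0.2,-0.12],[0.6,-0.26,-0.17,0.2,-0.12],[0.6,-0.26,-0.18,0.2,-0.12],[0.6,0,0,0.2,0],[0.6,0,0,0,0],[0.6,0,0,0,0],[0.6,0,0,0,0]]

```text
time: 14.85
eef_pos: [0.5141, -0.2317, 0.104]
tcp_rot: [0.47, 0.883, 0.0, 0.0]
contact_force: [0.0, 0.0, -0.1]
opening: 0.602
```

```bash
python3 - <<'E'
from plan import *
px,rz,K,R,t=cam('side'); save('side10.png',cv2.resize(px[200:350,230:430],None,fx=4,fy=4))
px,rz,K,R,t=cam('top'); save('top10.png',cv2.resize(px[150:300,360:560],None,fx=4,fy=4))
plan([(.5138,-.2315,.04,34,5)],.6)
E
```

```text
from [ 0.5143 -0.2321  0.1045] 33.97 op 0.599
leg -> [ 0.5139 -0.2315  0.0401] 33.97
[[0.6,0.0,-0.0,0.32,-0.0],[0.6,0.01,-0.0,0.32,-0.0],[0.6,0.0,-0.0,0.33,-0.0],[0.6,0.01,-0.0,0.32,-0.0],[0.6,0.0,-0.0,0.32,-0.0]]
```

View pics/side10.png

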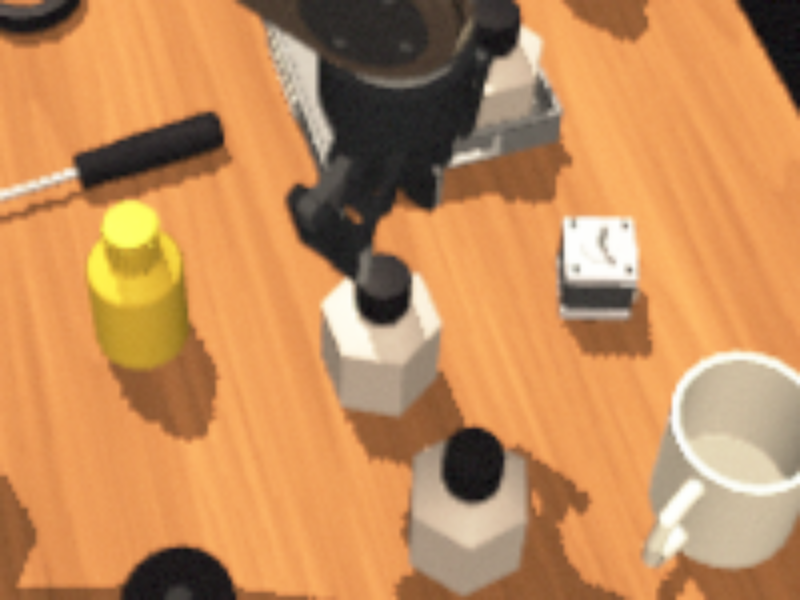

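View pics/top10.png

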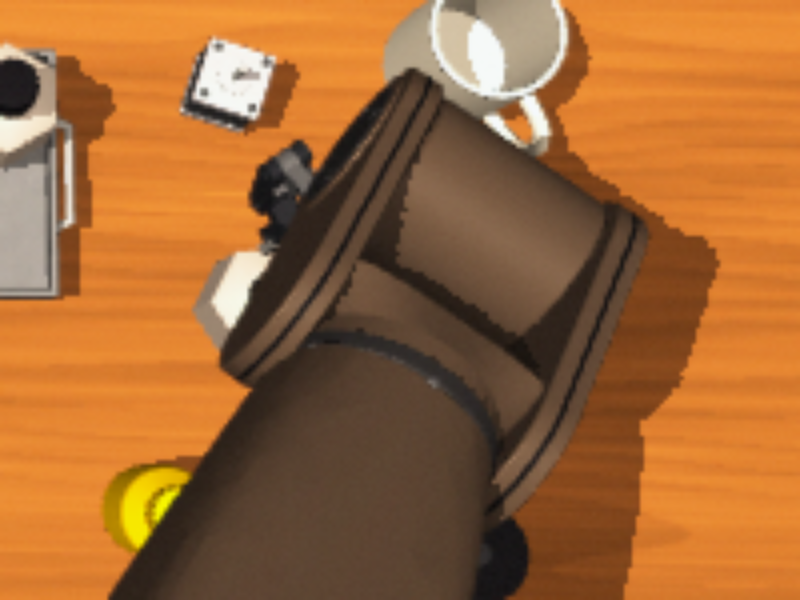

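Call:
step_arm:
  targets:
    - [[0.6,0,0,0.3,0],[0.6,0,0,0.3,0],[0.6,0,0,0.2,0],[0.6,0,0,0,0],[0.6,0,0,0,0]]

```text
time: 15.37
eef_pos: [0.513, -0.2321, 0.0702]
tcp_rot: [0.47, 0.883, 0.0, -0.001]
contact_force: [-0.6, 0.3, -0.1]
opening: 0.594
```

```bash
python3 - <<'E'
from plan import *
px,rz,K,R,t=cam('side'); save('side11.png',cv2.resize(px[200:350,230:430],None,fx=4,fy=4))
plan([(.5138,-.2315,.04,34,5)],.6)
E
```

```text
from [ 0.5136 -0.2325  0.0711] 33.91 op 0.6
leg -> [ 0.5138 -0.2314  0.0399] 33.91
[[0.6,0.0,0.0,0.16,-0.0],[0.6,0.01,0.01,0.15,-0.0],[0.6,0.0,0.0,0.16,-0.0],[0.6,0.0,0.01,0.15,-0.0],[0.6,0.01,-0.0,0.16,-0.0]]
```

View pics/side11.png

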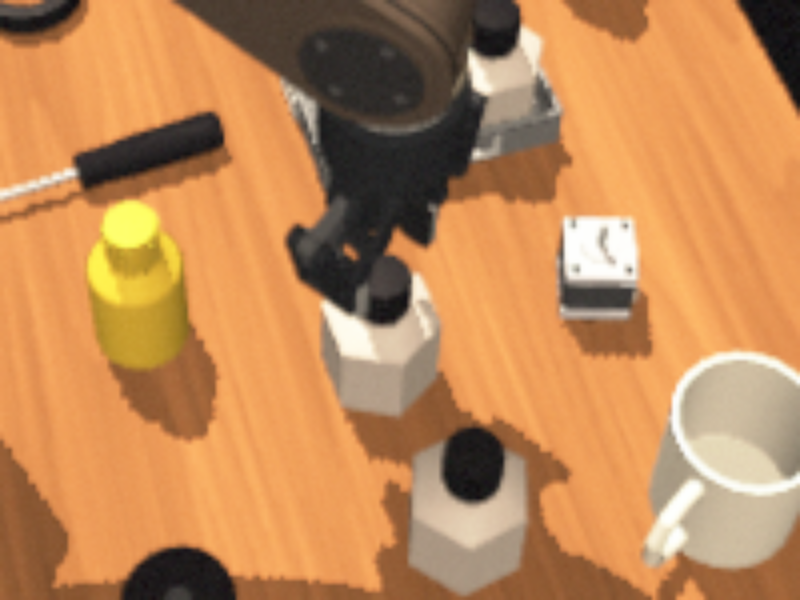

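Call:
step_arm:
  targets:
    - [[0.6,0.01,0.01,0.2,0],[0.6,0.01,0.01,0.2,0],[0.6,0,0,0.2,0],[0.6,0,0,0.15,0],[0.6,0,0,0,0],[0.6,0,0,0,0]]

```text
time: 15.92
eef_pos: [0.5136, -0.2313, 0.0409]
tcp_rot: [0.47, 0.883, 0.0, -0.001]
contact_force: [-0.2, -0.0, -0.1]
opening: 0.601
```

Call:
step_arm:
  targets:
    - [[0.2,0,0,0,0],[0.2,0,0,0,0],[0.2,0,0,0,0],[0.2,0,0,0,0],[0.2,0,0,0,0],[0.2,0,0,0,0],[0.2,0,0,0,0]]

```text
time: 16.5
eef_pos: [0.5144, -0.2319, 0.0422]
tcp_rot: [0.47, 0.883, -0.0, 0.001]
contact_force: [0.7, -0.3, 2.2]
opening: 0.359
```

```bash
python3 - <<'E'
from plan import *
px,rz,K,R,t=cam('side'); save('side12.png',cv2.resize(px[200:350,230:430],None,fx=4,fy=4))
p,phi,s=cur();print(p.round(4),s['opening'],s['contact_force'],s['wrist_torque'])
E
```

```text
[ 0.5144 -0.2319  0.0422] 0.36275629468440224 [-0.12466744 -0.2392991   2.59407056] [-0.03639091  0.03862197  0.04510863]
```

View pics/side12.png

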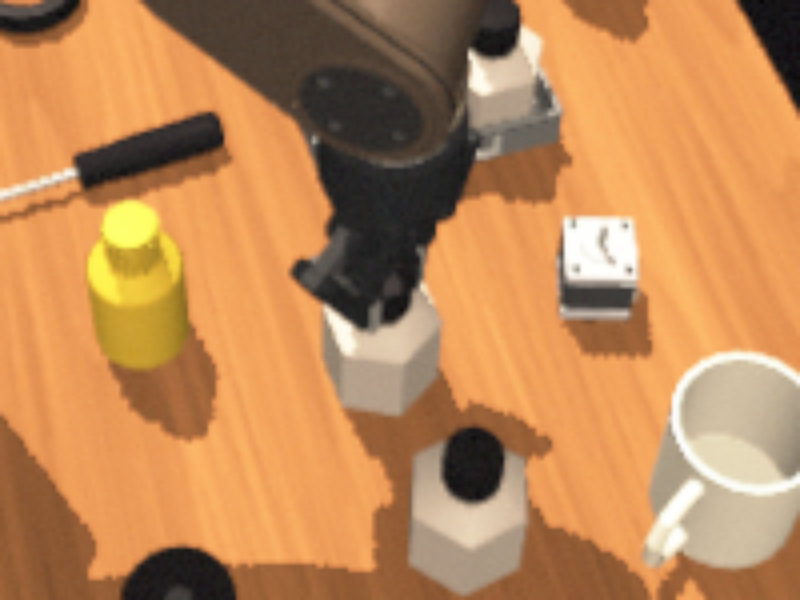

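Call:
step_arm:
  targets:
    - [[0.2,0,0,-0.1,0],[0.2,0,0,-0.2,0],[0.2,0,0,-0.3,0],[0.2,0,0,-0.4,0],[0.2,0,0,-0.4,0],[0.2,0,0,-0.4,0],[0.2,0,0,-0.2,0],[0.2,0,0,0,0],[0.2,0,0,0,0]]
  squeeze: 60

```text
time: 17.3
eef_pos: [0.5142, -0.2317, 0.1223]
tcp_rot: [0.47, 0.883, -0.0, 0.001]
contact_force: [0.2, -0.3, -2.1]
opening: 0.358
```

```bash
python3 - <<'E'
from plan import *
px,rz,K,R,t=cam('side'); save('side13.png',cv2.resize(px[180:330,230:430],None,fx=4,fy=4))
plan([(.5666,.0154,.12,.9,18)],.2)
E
```

```text
from [ 0.5136 -0.2312  0.1212] 33.92 op 0.355
leg -> [0.5667 0.0155 0.12  ] 0.62
[[0.2,0.24,0.25,0.0,0.37],[0.2,0.25,0.25,0.0,0.37],[0.2,0.26,0.23,0.0,0.37],[0.2,0.27,0.23,0.01,0.37],[0.2,0.27,0.22,-0.0,0.37],[0.2,0.28,0.21,-0.0,0.37],[0.2,0.29,0.2,0.0,0.37],[0.2,0.29,0.19,0.0,0.37],[0.2,0.3,0.18,0.0,0.37],[0.2,0.31,0.17,0.01,0.37],[0.2,0.31,0.17,-0.0,0.37],[0.2,0.32,0.15,-0.0,0.37],[0.2,0.32,0.14,0.0,0.37],[0.2,0.32,0.13,0.0,0.37],[0.2,0.33,0.12,0.0,0.37],[0.2,0.33,0.11,0.01,0.37],[0.2,0.34,0.1,-0.0,0.37],[0.2,0.34,0.09,-0.0,0.37]]
```

View pics/side13.png

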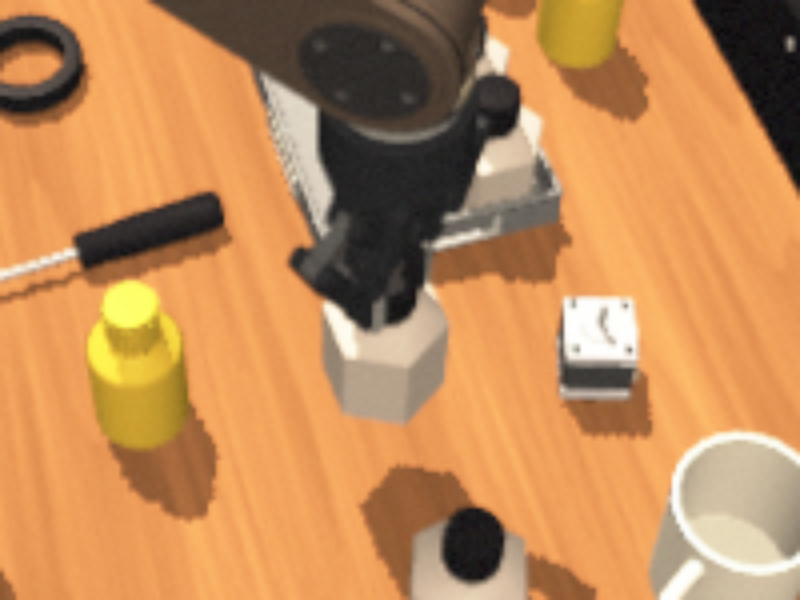

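Call:
step_arm:
  targets:
    - [[0.2,0.12,0.13,0,0.2],[0.2,0.24,0.25,0,0.36],[0.2,0.25,0.25,0,0.36],[0.2,0.26,0.23,0,0.36],[0.2,0.27,0.23,0,0.36],[0.2,0.27,0.22,0,0.36],[0.2,0.28,0.21,0,0.36],[0.2,0.29,0.2,0,0.36],[0.2,0.29,0.19,0,0.36],[0.2,0.3,0.18,0,0.36]]

```text
time: 18.18
eef_pos: [0.5429, -0.1009, 0.1199]
tcp_rot: [0.597, 0.802, -0.0, -0.002]
contact_force: [0.5, -0.3, -2.5]
opening: 0.356
```

Call:
step_arm:
  targets:
    - [[0.2,0.31,0.17,0,0.36],[0.2,0.31,0.17,0,0.36],[0.2,0.32,0.15,0,0.36],[0.2,0.32,0.14,0,0.36],[0.2,0.32,0.13,0,0.36],[0.2,0.33,0.12,0,0.36],[0.2,0.33,0.11,0,0.36],[0.2,0.2,0.05,0,0.2],[0.2,0,0,0,0],[0.2,0,0,0,0]]

```text
time: 19.02
eef_pos: [0.5657, 0.0023, 0.1203]
tcp_rot: [0.687, 0.727, -0.001, -0.001]
contact_force: [0.4, 0.7, -1.5]
opening: 0.354
```

```bash
python3 - <<'E'
from plan import *
px,rz,K,R,t=cam('side'); 
plan([(.5676,.0155,.12,.9,2),(.5676,.0155,.055,.9,6)],.2)
E
```

```text
from [0.5658 0.0019 0.1206] 3.16 op 0.351
leg -> [0.5676 0.0156 0.1202] 0.86
[[0.2,0.17,0.03,0.01,0.23],[0.2,0.17,0.03,0.0,0.23]]
leg -> [0.5676 0.0156 0.055 ] 0.86
[[0.2,-0.0,-0.0,0.27,-0.0],[0.2,-0.0,-0.0,0.27,-0.0],[0.2,-0.0,-0.0,0.27,-0.0],[0.2,-0.0,-0.0,0.28,-0.0],[0.2,-0.0,-0.0,0.27,-0.0],[0.2,-0.0,-0.0,0.27,-0.0]]
```

Call:
step_arm:
  targets:
    - [[0.2,0.17,0.03,0,0.23],[0.2,0.17,0.03,0,0.23],[0.2,0,0,0,0],[0.2,0,0,0.25,0],[0.2,0,0,0.3,0],[0.2,0,0,0.35,0],[0.2,0,0,0.35,0],[0.2,0,0,0.3,0],[0.2,0,0,0,0],[0.2,0,0,0,0]]

```text
time: 19.9
eef_pos: [0.5672, 0.0155, 0.058]
tcp_rot: [0.702, 0.712, -0.001, -0.001]
contact_force: [-0.4, -0.7, -0.9]
opening: 0.353
```

```bash
python3 - <<'E'
from plan import *
px,rz,K,R,t=cam('side'); save('side14.png',cv2.resize(px[140:260,270:430],None,fx=5,fy=5,interpolation=cv2.INTER_CUBIC))
plan([(.5676,.0155,.048,.9,2)],.2)
print(cur()[2]['contact_force'])
E
```

```text
from [0.5682 0.0155 0.0593] 0.81 op 0.353
leg -> [0.5674 0.0154 0.0481] 0.91
[[0.2,0.0,-0.01,0.14,-0.01],[0.2,0.0,-0.01,0.14,-0.01]]
[ 0.31997125  0.4621446  -1.73906748]
```

View pics/side14.png

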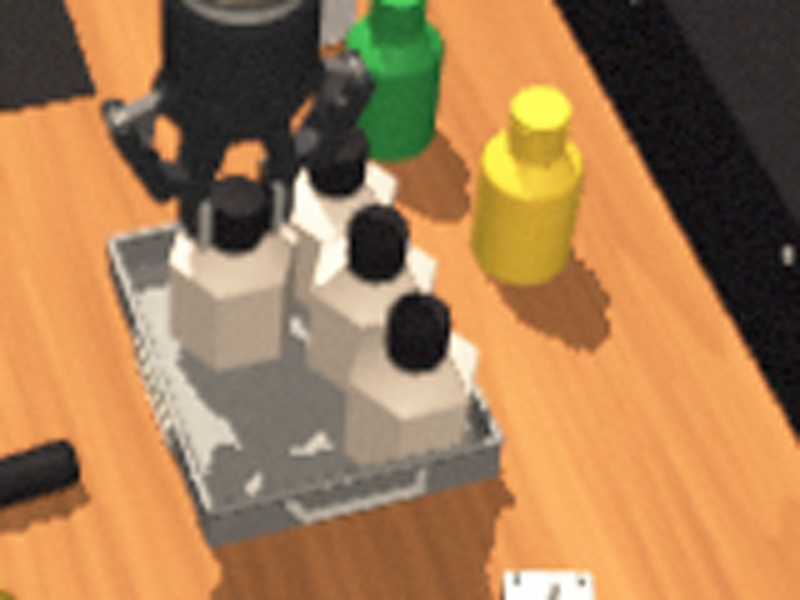

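Call:
step_arm:
  targets:
    - [[0.2,0,0,0.12,0],[0.2,0,0,0.12,0],[0.2,0,0,0,0],[0.2,0,0.1,0,0],[0.2,0,0.1,0,0],[0.2,0,0,0,0],[0.2,0,0,0,0]]

```text
time: 20.53
eef_pos: [0.577, 0.0158, 0.0505]
tcp_rot: [0.702, 0.712, 0.0, 0.0]
contact_force: [-0.4, -0.4, -1.4]
opening: 0.354
```

Call:
step_arm:
  targets:
    - [[0.2,0,0.03,0,0],[0.2,0,0,0,0],[0.2,0,0,0,0]]

```text
time: 20.78
eef_pos: [0.5776, 0.0158, 0.0502]
tcp_rot: [0.702, 0.712, 0.0, 0.0]
contact_force: [0.2, 0.2, -1.9]
opening: 0.353
```

Call:
step_arm:
  targets:
    - [[0.2,0,0.03,0,0],[0.2,0,0,0,0],[0.2,0,0,0,0]]

```text
time: 21.03
eef_pos: [0.5788, 0.0158, 0.0502]
tcp_rot: [0.702, 0.712, 0.0, 0.0]
contact_force: [0.1, -0.5, -1.6]
opening: 0.354
```

Call:
step_arm:
  targets:
    - [[0.2,0,0.03,0,0],[0.2,0,0,0,0],[0.2,0,0,0,0]]

```text
time: 21.28
eef_pos: [0.58, 0.0158, 0.0501]
tcp_rot: [0.702, 0.712, -0.0, -0.0]
contact_force: [0.9, -1.2, -1.6]
opening: 0.355
```

Call:
step_arm:
  targets:
    - [[0.2,0,0.03,0,0],[0.2,0,0,0,0],[0.2,0,0,0,0]]

```text
time: 21.53
eef_pos: [0.5812, 0.0159, 0.0501]
tcp_rot: [0.702, 0.712, 0.0, 0.0]
contact_force: [-0.1, -0.4, -1.1]
opening: 0.355
```

Call:
step_arm:
  targets:
    - [[0.2,0,0.03,0,0],[0.2,0,0,0,0],[0.2,0,0,0,0]]

```text
time: 21.78
eef_pos: [0.5819, 0.016, 0.05]
tcp_rot: [0.702, 0.712, -0.0, -0.001]
contact_force: [-1.8, 0.8, -0.4]
opening: 0.357
```

```bash
cat > look.py <<'E'
from hexo import *
from plan import cur
import sys
px,rz,K,R,t=cam('side'); save(sys.argv[1],cv2.resize(px[140:260,270:430],None,fx=5,fy=5,interpolation=cv2.INTER_CUBIC))
p,phi,s=cur(); print(p.round(4),round(phi,2),s['contact_force'].round(2),s['wrist_torque'].round(2),s['time'])
C=cloud(rz,K,R,t); z=C[...,2]
m=((rz>0)&(C[...,0]>.5)&(C[...,0]<.7)&(abs(C[...,1]+.01)<.13)&(z>.092)&(z<.125)&(px.max(-1)<75)).astype(np.uint8)
k,l,st,ce=cv2.connectedComponentsWithStats(m)
for i in range(1,k):
    if st[i,4]>30:
        q=(l==i)&(abs(z-.1055)<.006); print(ce[i].round(1),st[i,4],C[q].mean(0).round(4) if q.any() else '')
E
python3 look.py side15.png
```

```text
[0.5819 0.016  0.05  ] 0.83 [-2.49  0.28 -0.1 ] [0.04 0.38 0.08] 21.8333
[323.4 182. ] 143 [0.5818 0.0109 0.1081]
[345.  186.9] 119 [ 0.6317 -0.0165  0.1056]
[353.4 204.9] 127 [ 0.6325 -0.0779  0.1058]
```

View pics/side15.png

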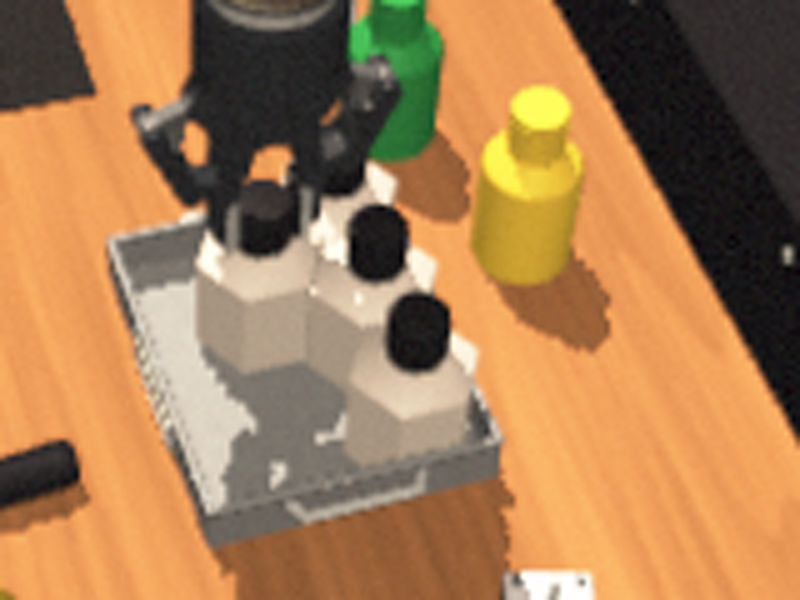

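Call:
step_arm:
  targets:
    - [[0.2,0,0.03,0,0],[0.2,0,0,0,0],[0.2,0,0,0.04,0],[0.2,0,0,0.03,0],[0.2,0,0,0,0],[0.2,0,0,0,0]]

```text
time: 22.33
eef_pos: [0.583, 0.0162, 0.0469]
tcp_rot: [0.702, 0.712, -0.0, -0.001]
contact_force: [-4.4, 1.5, 0.7]
opening: 0.356
```

Call:
step_arm:
  targets:
    - [[0.2,0,0,0.03,0],[0.2,0,0,0,0],[0.2,0,0,0,0]]

```text
time: 22.58
eef_pos: [0.583, 0.0162, 0.0465]
tcp_rot: [0.702, 0.712, -0.0, -0.001]
contact_force: [-5.7, 1.9, 3.4]
opening: 0.36
```

Call:
step_arm:
  targets:
    - [[0.5,0,0,0,0],[0.5,0,0,0,0],[0.5,0,0,0,0],[0.5,0,0,0,0],[0.5,0,0,-0.1,0],[0.5,0,0,-0.2,0],[0.5,0,0,-0.5,0],[0.5,0,0,-0.7,0],[0.5,0,0,-0.7,0],[0.5,0,0,-0.6,0]]

```text
time: 23.42
eef_pos: [0.5843, 0.0158, 0.161]
tcp_rot: [0.702, 0.712, 0.001, 0.001]
contact_force: [0.3, -0.9, -0.5]
opening: 0.501
```

```bash
python3 look.py side16.png; python3 - <<'E'
from plan import *
plan([(.54,-.15,.16,10,8),(.527,-.345,.15,13,10)],.6)
E
```

```text
[0.5876 0.0154 0.167 ] 0.83 [2.33 0.22 3.85] [ 0.   -0.06  0.04] 23.4667
[337.7 169.9] 106 [0.6326 0.0438 0.1055]
[322.  183.1] 113 [0.5803 0.0119 0.106 ]
[345.2 187.1] 117 [ 0.6323 -0.0177  0.1056]
[353.4 204.8] 129 [ 0.6324 -0.0779  0.1056]
from [0.5876 0.0154 0.167 ] 0.83 op 0.497
leg -> [ 0.5402 -0.1501  0.1598] 10.03
[[0.6,-0.51,-0.16,0.02,-0.23],[0.6,-0.52,-0.16,0.02,-0.23],[0.6,-0.5,-0.18,0.03,-0.23],[0.6,-0.51,-0.19,0.02,-0.23],[0.6,-0.5,-0.19,0.02,-0.23],[0.6,-0.5,-0.21,0.02,-0.23],[0.6,-0.49,-0.22,0.02,-0.23],[0.6,-0.49,-0.22,0.03,-0.23]]
leg -> [ 0.5272 -0.345   0.1498] 13.03
[[0.6,-0.47,-0.12,0.02,-0.06],[0.6,-0.48,-0.12,0.03,-0.06],[0.6,-0.47,-0.12,0.02,-0.06],[0.6,-0.47,-0.12,0.03,-0.06],[0.6,-0.47,-0.13,0.02,-0.06],[0.6,-0.47,-0.13,0.03,-0.06],[0.6,-0.47,-0.13,0.02,-0.06],[0.6,-0.47,-0.14,0.03,-0.06],[0.6,-0.47,-0.13,0.02,-0.06],[0.6,-0.47,-0.14,0.03,-0.06]]
```

View pics/side16.png

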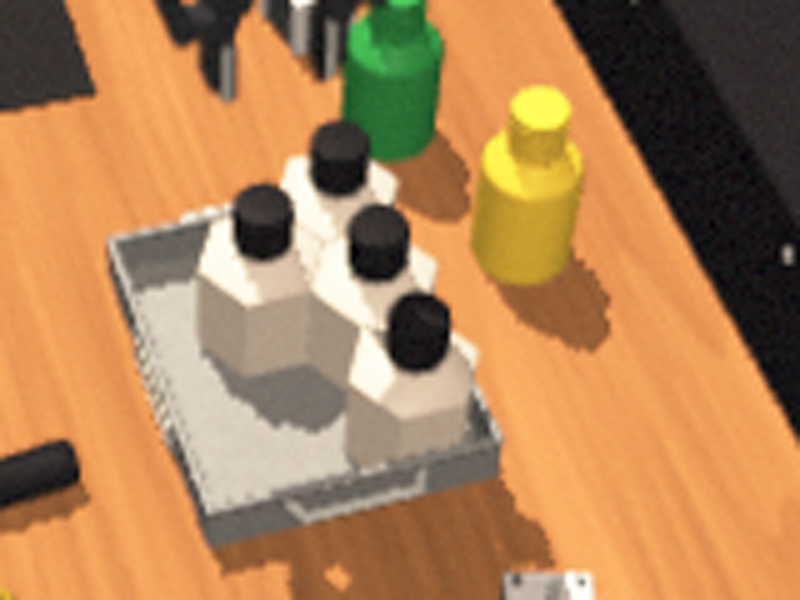

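Call:
step_arm:
  targets:
    - [[0.6,-0.25,-0.08,0,-0.1],[0.6,-0.5,-0.16,0,-0.2],[0.6,-0.55,-0.18,0,-0.2],[0.6,-0.55,-0.18,0,-0.2],[0.6,-0.55,-0.19,0,-0.2],[0.6,-0.55,-0.19,0,-0.2],[0.6,-0.55,-0.2,0,-0.2],[0.6,-0.55,-0.2,0,-0.2],[0.6,-0.55,-0.15,0,-0.2],[0.6,-0.55,-0.12,0,-0.2]]

```text
time: 24.3
eef_pos: [0.5361, -0.196, 0.1587]
tcp_rot: [0.64, 0.768, 0.0, 0.001]
contact_force: [-0.3, 0.4, -0.2]
opening: 0.602
```

Call:
step_arm:
  targets:
    - [[0.6,-0.55,-0.12,0,-0.1],[0.6,-0.55,-0.12,0,-0.1],[0.6,-0.55,-0.12,0,-0.1],[0.6,-0.5,-0.12,0,-0.1],[0.6,-0.5,-0.12,0,-0.1],[0.6,-0.45,-0.1,0,-0.1],[0.6,-0.4,-0.1,0,0],[0.6,-0.2,0,0,0],[0.6,0,0,0,0],[0.6,0,0,0,0]]

```text
time: 25.13
eef_pos: [0.5353, -0.3459, 0.1581]
tcp_rot: [0.621, 0.784, 0.0, -0.0]
contact_force: [0.3, 0.2, 0.6]
opening: 0.599
```

```bash
python3 - <<'E'
from hexo import *
from plan import *
px,rz,K,R,t=cam('side');C=cloud(rz,K,R,t); print(hexfit(C,rz,(.526,-.3465),.056,.075))
plan([(.527,-.345,.11,13,4)],.6)
E
```

```text
(np.float64(11.75), array([ 525.5856726 , -346.40759506,   30.24433885]), np.int64(444))
from [ 0.5354 -0.3454  0.158 ] 13.33 op 0.597
leg -> [ 0.527  -0.3449  0.11  ] 12.93
[[0.6,0.01,-0.05,0.3,0.02],[0.6,0.02,-0.05,0.3,0.02],[0.6,0.01,-0.05,0.3,0.02],[0.6,0.02,-0.05,0.3,0.02]]
```

Call:
step_arm:
  targets:
    - [[0.6,0.02,-0.05,0.3,0.04],[0.6,0.01,-0.05,0.3,0.04],[0.6,0.02,-0.05,0.3,0.04],[0.6,0.01,-0.05,0.3,0.04],[0.6,0,0,0.3,0],[0.6,0,0,0.3,0],[0.6,0,0,0.2,0],[0.6,0,0,0,0],[0.6,0,0,0,0],[0.6,0,0,0,0]]

```text
time: 26.02
eef_pos: [0.5274, -0.346, 0.0787]
tcp_rot: [0.626, 0.78, -0.0, 0.001]
contact_force: [0.2, -0.2, 0.9]
opening: 0.601
```

```bash
python3 - <<'E'
from plan import *
px,rz,K,R,t=cam('side'); save('side17.png',cv2.resize(px[230:370,250:430],None,fx=4,fy=4,interpolation=cv2.INTER_CUBIC))
plan([(.527,-.345,.041,12.5,4)],.6)
E
```

```text
from [ 0.5276 -0.3462  0.0791] 12.52 op 0.601
leg -> [ 0.5269 -0.3451  0.0411] 12.52
[[0.6,0.01,-0.0,0.24,0.0],[0.6,0.01,-0.0,0.24,0.0],[0.6,0.0,-0.01,0.23,0.0],[0.6,0.01,0.0,0.24,0.0]]
```

View pics/side17.png

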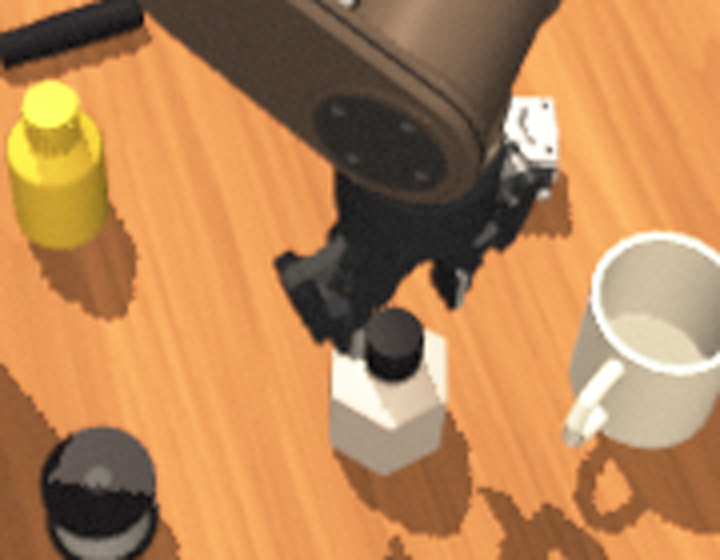

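Call:
step_arm:
  targets:
    - [[0.6,0.01,0,0.25,0],[0.6,0.01,0,0.25,0],[0.6,0.01,-0.01,0.25,0],[0.6,0,0,0.18,0],[0.6,0,0,0,0],[0.6,0,0,0,0]]

```text
time: 26.57
eef_pos: [0.5256, -0.3439, 0.0396]
tcp_rot: [0.626, 0.78, 0.0, -0.001]
contact_force: [0.4, -0.5, 0.3]
opening: 0.598
```

Call:
step_arm:
  targets:
    - [[0.2,0,0,0,0],[0.2,0,0,0,0],[0.2,0,0,0,0],[0.2,0,0,0,0],[0.2,0,0,0,0],[0.2,0,0,0,0],[0.2,0,0,0,0]]

```text
time: 27.15
eef_pos: [0.5268, -0.3449, 0.0417]
tcp_rot: [0.626, 0.78, -0.0, 0.001]
contact_force: [0.7, -0.3, 2.1]
opening: 0.355
```

Call:
step_arm:
  targets:
    - [[0.2,0,0,-0.1,0],[0.2,0,0,-0.2,0],[0.2,0,0,-0.3,0],[0.2,0,0,-0.4,0],[0.2,0,0,-0.4,0],[0.2,0,0,-0.4,0],[0.2,0,0,-0.2,0],[0.2,0,0,0,0],[0.2,0,0,0,0]]

```text
time: 27.9
eef_pos: [0.5264, -0.3446, 0.1215]
tcp_rot: [0.626, 0.78, -0.0, 0.0]
contact_force: [0.6, -0.1, -1.1]
opening: 0.355
```

```bash
python3 - <<'E'
from plan import *
px,rz,K,R,t=cam('side'); save('side18.png',cv2.resize(px[200:370,240:440],None,fx=4,fy=4,interpolation=cv2.INTER_CUBIC)[:600])
plan([(.5676,-.0452,.12,.9,20)],.2)
E
```

```text
from [ 0.5258 -0.3441  0.1203] 12.52 op 0.36
leg -> [ 0.5676 -0.0453  0.1199] 0.52
[[0.2,0.35,0.13,0.0,0.12],[0.2,0.36,0.13,0.0,0.12],[0.2,0.35,0.12,0.0,0.12],[0.2,0.36,0.13,0.0,0.12],[0.2,0.36,0.11,0.0,0.12],[0.2,0.36,0.12,0.0,0.12],[0.2,0.36,0.11,0.0,0.12],[0.2,0.36,0.1,0.0,0.12],[0.2,0.37,0.1,0.0,0.12],[0.2,0.36,0.1,0.0,0.12],[0.2,0.37,0.1,0.0,0.12],[0.2,0.36,0.09,0.01,0.12],[0.2,0.37,0.08,-0.0,0.12],[0.2,0.37,0.08,-0.0,0.12],[0.2,0.37,0.08,-0.0,0.12],[0.2,0.37,0.08,-0.0,0.12],[0.2,0.37,0.07,-0.0,0.12],[0.2,0.37,0.07,-0.0,0.12],[0.2,0.37,0.06,-0.0,0.12],[0.2,0.37,0.06,-0.0,0.12]]
```

View pics/side18.png

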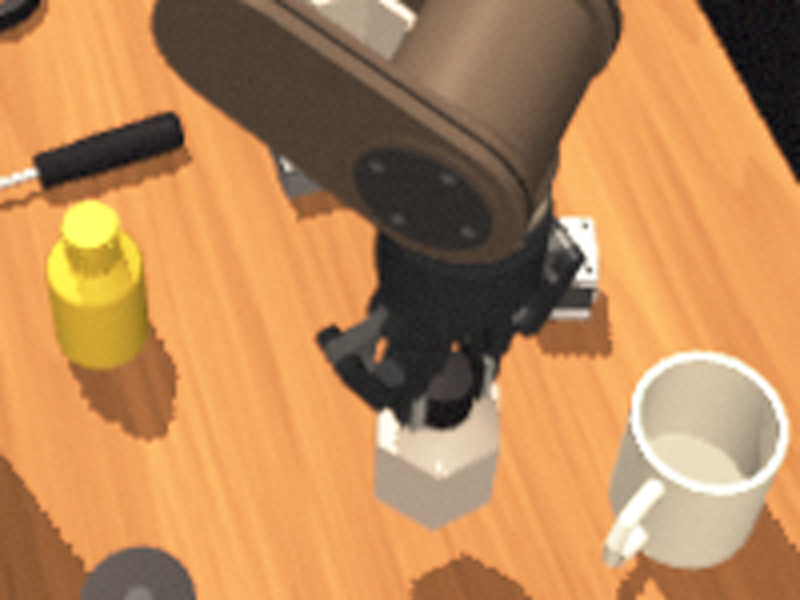

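Call:
step_arm:
  targets:
    - [[0.2,0.18,0.07,0,0.06],[0.2,0.35,0.13,0,0.12],[0.2,0.36,0.13,0,0.12],[0.2,0.36,0.12,0,0.12],[0.2,0.36,0.12,0,0.12],[0.2,0.36,0.12,0,0.12],[0.2,0.36,0.11,0,0.12],[0.2,0.36,0.11,0,0.12],[0.2,0.37,0.1,0,0.12],[0.2,0.37,0.1,0,0.12]]

```text
time: 28.78
eef_pos: [0.5455, -0.1998, 0.1194]
tcp_rot: [0.664, 0.748, -0.0, -0.001]
contact_force: [0.4, -0.4, -1.9]
opening: 0.357
```

Call:
step_arm:
  targets:
    - [[0.2,0.37,0.1,0,0.12],[0.2,0.37,0.1,0,0.12],[0.2,0.37,0.09,0,0.12],[0.2,0.37,0.08,0,0.12],[0.2,0.37,0.08,0,0.12],[0.2,0.37,0.08,0,0.12],[0.2,0.37,0.08,0,0.12],[0.2,0.3,0.05,0,0.1],[0.2,0.2,0,0,0],[0.2,0,0,0,0]]

```text
time: 29.62
eef_pos: [0.5617, -0.0742, 0.1197]
tcp_rot: [0.693, 0.721, -0.0, -0.001]
contact_force: [-0.5, 0.6, -1.9]
opening: 0.353
```

Call:
step_arm:
  targets:
    - [[0.2,0,0,0,0],[0.2,0,0,0,0]]

```text
time: 29.78
eef_pos: [0.5624, -0.0765, 0.1206]
tcp_rot: [0.694, 0.72, -0.0, -0.0]
contact_force: [0.4, 0.0, -1.2]
opening: 0.357
```

```bash
python3 - <<'E'
from plan import *
plan([(.569,-.0448,.12,.9,2)],.2)
E
```

```text
from [ 0.5624 -0.0765  0.1206] 2.11 op 0.357
leg -> [ 0.569  -0.0447  0.1202] 0.91
[[0.2,0.39,0.1,0.01,0.12],[0.2,0.4,0.09,0.0,0.12]]
```

Call:
step_arm:
  targets:
    - [[0.2,0.33,0.07,0,0.12],[0.2,0.34,0.07,0,0.12],[0.2,0,0,0,0],[0.2,0,0,0.25,0],[0.2,0,0,0.3,0],[0.2,0,0,0.35,0],[0.2,0,0,0.3,0],[0.2,0,0,0,0],[0.2,0,0,0,0],[0.2,0,0,0,0]]

```text
time: 30.62
eef_pos: [0.5676, -0.0496, 0.0729]
tcp_rot: [0.702, 0.713, 0.0, 0.0]
contact_force: [0.1, -0.5, -1.7]
opening: 0.354
```

```bash
python3 look.py side19.png
```

```text
[ 0.568  -0.0496  0.0735] 0.9 [-0.05 -0.04 -1.36] [-0.03 -0.05 -0.01] 30.6667
[346.2 188.6] 67 [ 0.6355 -0.022   0.1049]
[325.5 202.2] 50 [ 0.561  -0.0634  0.1102]
[353.4 204.9] 126 [ 0.6327 -0.0783  0.1056]
```

View pics/side19.png

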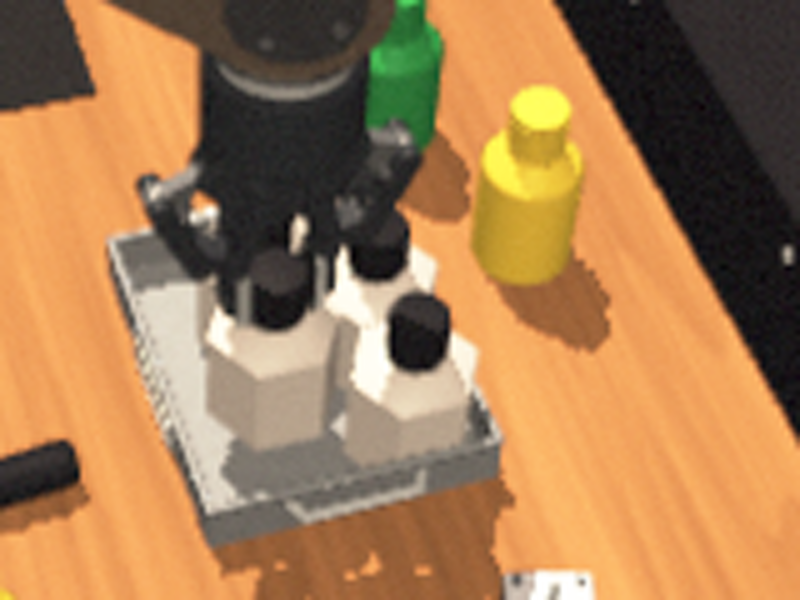

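Call:
step_arm:
  targets:
    - [[0.2,0,0,0.2,0],[0.2,0,0,0.2,0],[0.2,0,0,0.18,0],[0.2,0,0,0,0],[0.2,0,0,0,0],[0.2,0.02,0.1,0,0],[0.2,0.02,0.1,0,0],[0.2,0,0,0,0],[0.2,0,0,0,0],[0.2,0,0,0,0]]

```text
time: 31.5
eef_pos: [0.5757, -0.0475, 0.05]
tcp_rot: [0.701, 0.713, 0.0, 0.0]
contact_force: [0.1, -0.9, -1.8]
opening: 0.355
```

Call:
step_arm:
  targets:
    - [[0.2,0.03,0,0,0],[0.2,0,0,0,0],[0.2,0,0,0,0]]

```text
time: 31.75
eef_pos: [0.5753, -0.0462, 0.0497]
tcp_rot: [0.701, 0.713, -0.0, -0.0]
contact_force: [0.6, 0.9, -1.9]
opening: 0.357
```

Call:
step_arm:
  targets:
    - [[0.2,0.03,0.03,0,0],[0.2,0,0,0,0],[0.2,0,0,0,0]]

```text
time: 32.0
eef_pos: [0.5766, -0.045, 0.0498]
tcp_rot: [0.701, 0.713, 0.0, 0.0]
contact_force: [-0.1, -0.4, -1.8]
opening: 0.349
```

Call:
step_arm:
  targets:
    - [[0.2,0,0.04,0,0],[0.2,0,0,0,0],[0.2,0,0,0,0]]

```text
time: 32.25
eef_pos: [0.5783, -0.0451, 0.0498]
tcp_rot: [0.701, 0.713, 0.0, 0.0]
contact_force: [0.0, -1.0, -2.3]
opening: 0.355
```

Call:
step_arm:
  targets:
    - [[0.2,0,0.04,0,0],[0.2,0,0,0,0],[0.2,0,0,0,0]]

```text
time: 32.5
eef_pos: [0.5799, -0.0451, 0.0498]
tcp_rot: [0.701, 0.713, 0.0, 0.0]
contact_force: [-0.7, -0.7, -1.2]
opening: 0.357
```

Call:
step_arm:
  targets:
    - [[0.2,0,0.03,0,0],[0.2,0,0,0,0],[0.2,0,0,0,0]]

```text
time: 32.75
eef_pos: [0.581, -0.045, 0.0497]
tcp_rot: [0.701, 0.713, -0.0, -0.0]
contact_force: [-0.0, 0.1, -2.3]
opening: 0.358
```

Call:
step_arm:
  targets:
    - [[0.2,0,0.03,0,0],[0.2,0,0,0,0],[0.2,0,0,0,0]]

```text
time: 33.0
eef_pos: [0.582, -0.0447, 0.0496]
tcp_rot: [0.701, 0.713, -0.0, -0.0]
contact_force: [-0.1, 1.4, -1.0]
opening: 0.359
```

Call:
step_arm:
  targets:
    - [[0.2,0.01,0.03,0,0],[0.2,0,0,0,0],[0.2,0,0,0,0]]

```text
time: 33.25
eef_pos: [0.5825, -0.0444, 0.0495]
tcp_rot: [0.701, 0.713, -0.001, -0.001]
contact_force: [-3.4, -0.1, -0.9]
opening: 0.357
```

Call:
step_arm:
  targets:
    - [[0.2,0.01,0.02,0,0],[0.2,0,0,0,0],[0.2,0,0,0,0]]

```text
time: 33.5
eef_pos: [0.5829, -0.0439, 0.0493]
tcp_rot: [0.701, 0.713, -0.001, -0.001]
contact_force: [-5.6, 0.5, 0.9]
opening: 0.358
```

```bash
python3 look.py side20.png
```

```text
[ 0.5829 -0.0439  0.0493] 0.91 [-4.02  0.71  0.37] [ 0.06  0.94 -0.08] 33.55
[331.3 199.6] 146 [ 0.5835 -0.05    0.1077]
[353.7 204.9] 131 [ 0.6335 -0.0776  0.1053]
```

View pics/side20.png

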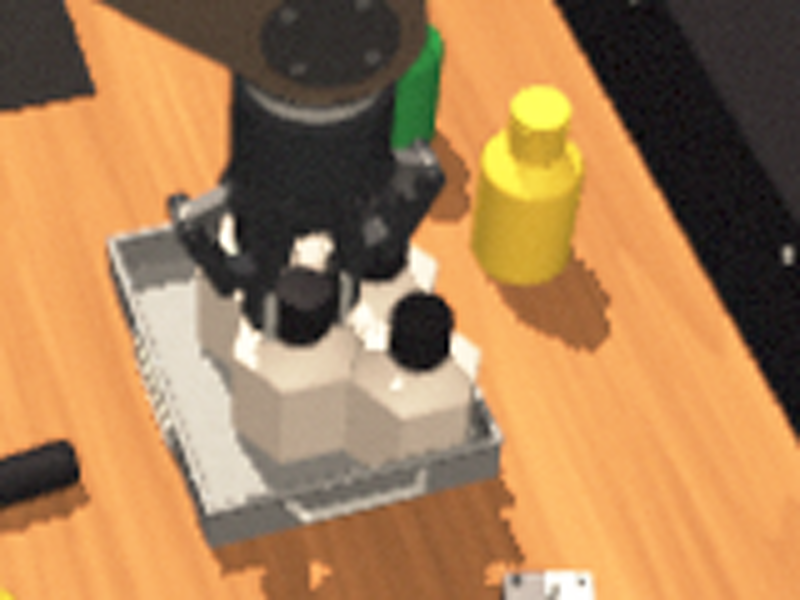

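Call:
step_arm:
  targets:
    - [[0.2,0,0,0.03,0],[0.2,0,0,0.03,0],[0.2,0,0,0,0],[0.2,0,0,0,0]]

```text
time: 33.88
eef_pos: [0.5831, -0.0436, 0.047]
tcp_rot: [0.701, 0.713, -0.001, -0.001]
contact_force: [-5.1, 1.3, 0.5]
opening: 0.356
```

Call:
step_arm:
  targets:
    - [[0.2,0,0,0.03,0],[0.2,0,0,0,0],[0.2,0,0,0,0]]

```text
time: 34.13
eef_pos: [0.5831, -0.0436, 0.0459]
tcp_rot: [0.701, 0.713, -0.001, -0.001]
contact_force: [-5.0, 2.1, 0.8]
opening: 0.355
```

Call:
step_arm:
  targets:
    - [[0.2,0,0,0.02,0],[0.2,0,0,0,0],[0.2,0,0,0,0]]

```text
time: 34.38
eef_pos: [0.5831, -0.0436, 0.0457]
tcp_rot: [0.701, 0.713, -0.001, -0.001]
contact_force: [-6.5, 3.1, 4.3]
opening: 0.357
```

Call:
step_arm:
  targets:
    - [[0.2,0,0,0.01,0],[0.2,0,0,0,0],[0.2,0,0,0,0]]

```text
time: 34.63
eef_pos: [0.5832, -0.0436, 0.0457]
tcp_rot: [0.701, 0.713, -0.001, -0.001]
contact_force: [-5.7, 2.2, 5.7]
opening: 0.359
```

Seated on the floor (force turned upward). Release and rise.

Call:
step_arm:
  targets:
    - [[0.5,0,0,0,0],[0.5,0,0,0,0],[0.5,0,0,0,0],[0.5,0,0,0,0],[0.5,0,0,-0.1,0],[0.5,0,0,-0.2,0],[0.5,0,0,-0.5,0],[0.5,0,0,-0.7,0],[0.5,0,0,-0.7,0],[0.5,0,0,-0.6,0]]

```text
time: 35.47
eef_pos: [0.5849, -0.0443, 0.1598]
tcp_rot: [0.701, 0.713, 0.001, 0.001]
contact_force: [0.2, -0.5, 0.1]
opening: 0.502
```

Call:
step_arm:
  targets:
    - [[0.5,-0.3,-0.2,-0.3,0],[0.5,-0.5,-0.4,-0.3,0],[0.5,-0.6,-0.4,0,0],[0.5,-0.6,-0.4,0,0],[0.5,-0.6,-0.4,0,0],[0.5,-0.6,-0.4,0,0],[0.5,-0.6,-0.3,0,0],[0.5,-0.6,-0.2,0,0],[0.5,-0.6,0,0,0],[0.5,-0.6,0,0,0]]

```text
time: 36.3
eef_pos: [0.4795, -0.2713, 0.1821]
tcp_rot: [0.702, 0.713, 0.0, 0.001]
contact_force: [1.2, -0.3, 0.4]
opening: 0.499
```

Call:
step_arm:
  targets:
    - [[0.5,-0.6,0,0,0],[0.5,-0.6,0,0,0],[0.5,-0.6,0,0,0],[0.5,-0.4,0,0,0],[0.5,0,0,0,0],[0.5,0,0,0,0]]

```text
time: 36.8
eef_pos: [0.4811, -0.3582, 0.1812]
tcp_rot: [0.702, 0.712, 0.0, -0.0]
contact_force: [-0.8, 0.5, 0.1]
opening: 0.503
```

```bash
cat > fin.py <<'E'
from hexo import *
import sys
for n in('top','side'):
    px,rz,K,R,t=cam(n); save(n+sys.argv[1],px)
    C=cloud(rz,K,R,t); z=C[...,2]
    if n=='top': save('c'+n+sys.argv[1],cv2.resize(px[150:240,285:385],None,fx=6,fy=6,interpolation=cv2.INTER_CUBIC))
    else: save('c'+n+sys.argv[1],cv2.resize(px[140:260,270:430],None,fx=5,fy=5,interpolation=cv2.INTER_CUBIC))
    m=((rz>0)&(C[...,0]>.4)&(C[...,0]<.7)&(C[...,1]<.36)&(C[...,1]>-.2)&(z>.092)&(z<.125)&(px.max(-1)<75)).astype(np.uint8)
    k,l,st,ce=cv2.connectedComponentsWithStats(m)
    for i in range(1,k):
        if st[i,4]>30:
            zt=np.percentile(z[l==i],90); q=(l==i)&(abs(z-zt)<.005); print(n,ce[i].round(1),st[i,4],zt.round(4),C[q].mean(0).round(4))
E
python3 fin.py 21.png
```

```text
top [311.  170.7] 135 0.1091 [0.633  0.0473 0.1069]
top [337.  170.8] 137 0.1081 [ 0.634  -0.0134  0.1064]
top [362.6 170.9] 142 0.1085 [ 0.6351 -0.0749  0.1067]
top [323.9 192.3] 139 0.1083 [0.582  0.0161 0.1064]
top [350.  192.4] 140 0.1084 [ 0.5827 -0.0445  0.1066]
top [198.6 241.1] 164 0.1168 [0.4624 0.3029 0.1151]
```

View pics/ctop21.png

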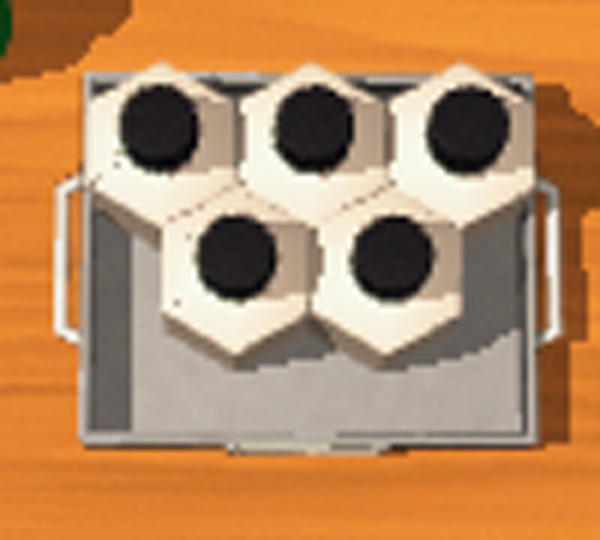

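View pics/cside21.png

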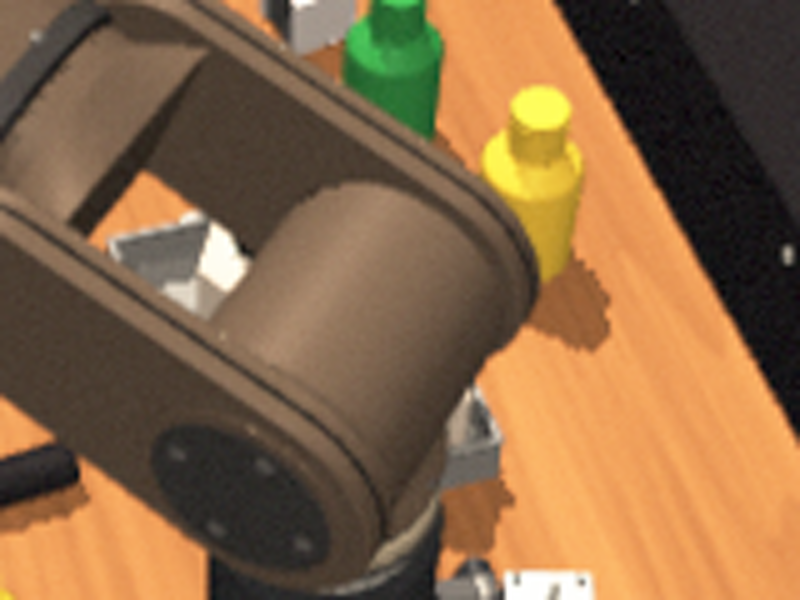

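View pics/side21.png

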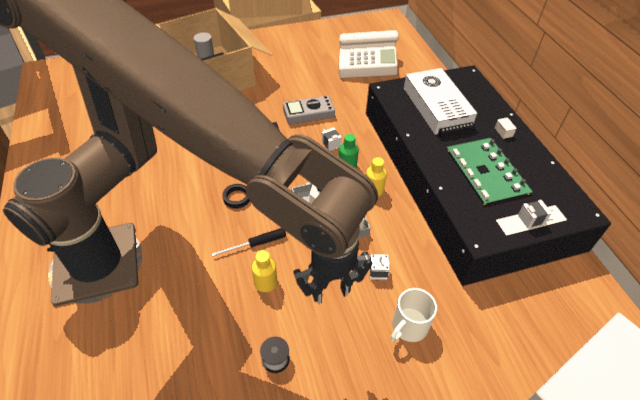

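```bash
python3 - <<'E'
from plant import sign_off
print(sign_off())
E
```

```text
the job is handed in; nothing more can be done
None
```

I finished the job in about 37 s of the 70 s allowed and handed it in.

**What I did:** I lifted the round white bottle out of the tray by its cap and stood it on the mat. Then I took the two hexagonal pots one at a time. Each was lowered in front of the row, pushed gently into its nest (about 6 N), pressed down until the tray floor pushed back, and released.

**Last checks:**
- **Pots (top camera):** all five cap tops are level to within 1 mm. The front pots stand 51.5 and 51.8 mm in front of the row's line, 60.6 mm apart, and the enlarged view shows their faces closed up. I did not measure the final turn of the pots separately.
- **Bottle:** it stands at (0.462, 0.303), within 2 mm of the mat's centre. Its top is at the height expected for standing upright.
- **Other things on the bench:** the bystanders I compared by eye with the first side picture look unmoved. I did not measure them. The arm hid the packed pots and the mat from the side camera in that last picture.

**Disagreements:**
- **Finger height:** the fingertips in the side camera were about 38 mm higher than the reported TCP. A test closing at the stated height missed the bottle's cap. I set grasp heights from the camera instead, and every grasp then held.
- **Camera offset:** the two cameras differed by about 2 to 3 mm in y. I used the top camera's positions, which agreed with the reported TCP.

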